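Sound-check a finished harmonica on the test chest

TASK

Give the finished harmonica its sound check: stand it mouth rail down on the slot of the test chest, between the guides, with its low-note end (the far end as it stands now, seen from the robot) to the left, setting it down rather than dropping it, and let go. Then work the four spring buttons one at a time from the leftmost (low notes) to the rightmost (high notes), pressing each fully down for about half a second and letting it come right up before the next. Leave the harmonica standing on the slot, and don't push the comb unit, the tin of pins or the cover plate about.

Things in the scene. Friction and masses are not known exactly. Their poses are not given: they have to be found in the camera images.
- harmonica: finished harmonica standing on its black mouth rail: 122 mm long (y), 34 high, rail 24 wide (x) and 5 high; above it pale covers about 14 mm thick, middle 1 mm to +x of the origin: grip these from above. 90 g. Origin: middle of the rail's underside; z up. Its +y end, the one farther from the robot at the start, has the low notes.
- harmonica_low_end (a point): point on the harmonica at the middle of its low-note end face (the far end at the start, which belongs at the left, +y, on the seat): 61 mm to +y of its origin, 17 mm above its underside.
- test_chest: fixed wooden box with aluminium deck, 184 mm deep (x), 200 wide (y), deck 60 mm above the desk. From front (-x) to back: four black buttons on steel levers, four round pallets, the slot for the harmonica. Origin on the desk, 88 mm behind the front face, mid-width; x points from the buttons to the slot, y left, z up. Nothing on it is higher than the button tops (92 mm).
- seat (a point): where the harmonica belongs: top centre of the 36 x 134 mm rubber gasket round the slot's row of holes, 62 mm above the desk; axes as the chest's (harmonica lies along y). Steel guides at both ends, 13 mm high, leave 4 mm play round the mouth rail and flare outward; the middle 94 mm of the long sides is open for fingers. Levers and pallets begin 34 mm to -x of it, up to 22 mm over the deck.
- key_1 (a joint): key 1 of four (1 leftmost seen from the robot, at +y; 4 rightmost): steel lever on a level pivot 52 mm behind its button, in rad: 0 at rest with its pallet shut, 0.16 fully down (button about 8 mm lower, pallet lifted). Spring return: about 1.5 N on the button to start, about 4 N fully down, then a firm stop.
- key_1_top (a point): middle of the top of button 1: black, 20 mm wide, 92 mm above the desk at rest; neighbours are 42 mm apart.
- key_2 (a joint): key 2 of four (1 leftmost seen from the robot, at +y; 4 rightmost): steel lever on a level pivot 52 mm behind its button, in rad: 0 at rest with its pallet shut, 0.16 fully down (button about 8 mm lower, pallet lifted). Spring return: about 1.5 N on the button to start, about 4 N fully down, then a firm stop.
- key_2_top (a point): middle of the top of button 2: black, 20 mm wide, 92 mm above the desk at rest; neighbours are 42 mm apart.
- key_3 (a joint): key 3 of four (1 leftmost seen from the robot, at +y; 4 rightmost): steel lever on a level pivot 52 mm behind its button, in rad: 0 at rest with its pallet shut, 0.16 fully down (button about 8 mm lower, pallet lifted). Spring return: about 1.5 N on the button to start, about 4 N fully down, then a firm stop.
- key_3_top (a point): middle of the top of button 3: black, 20 mm wide, 92 mm above the desk at rest; neighbours are 42 mm apart.
- key_4 (a joint): key 4 of four (1 leftmost seen from the robot, at +y; 4 rightmost): steel lever on a level pivot 52 mm behind its button, in rad: 0 at rest with its pallet shut, 0.16 fully down (button about 8 mm lower, pallet lifted). Spring return: about 1.5 N on the button to start, about 4 N fully down, then a firm stop.
- key_4_top (a point): middle of the top of button 4: black, 20 mm wide, 92 mm above the desk at rest; neighbours are 42 mm apart.
- comb_unit: bystander: black comb with a metal plate, 164 x 20 x 30 mm, lying to the right of the chest; origin at the centre of its underside. Leave it.
- tin_pins: bystander: round open tin with steel pins, 94 mm wide, 33 mm high, at the left edge of the desk; origin at the centre of its underside. Leave it.
- cover_plate: bystander: slotted metal cover plate lying flat, 150 x 20 x 8 mm, in front of the stack of trays; origin at the centre of its underside. Leave it.
- tray_top_b: obstacle, fixed: the top tray of a stack of wooden trays (solid down to the desk) behind the harmonica and to the left of the chest, 415 mm deep (world x) and 255 mm wide (world y) about its origin; its rim is 0.20 m above the desk, its front edge at x about 0.585. Carry things round or over it and keep gripper and wrist clear of it.

How it is judged:
On the way, in this order (a step that is already met when the one before it is completed fails the run):
1. the harmonica stands on the slot, mouth rail down between the guides, low end at the left, let go, all keys up (horizontal distance between harmonica and seat below 0.008 m and z of harmonica in the frame of seat between -0.003 and 0.003 m and angle between the y axis of harmonica and the y axis of seat, either way round below 0.1 rad and angle between harmonica's own z axis and vertical below 0.06 rad and y of harmonica_low_end in the frame of seat above 0.045 m and value of joint each of key_1, key_2, key_3, key_4 below 0.03 rad and contact force between the fingers and harmonica below 0.05 N and linear speed of harmonica below 0.02 m/s), for 0.2 s.
2. the first (leftmost, lowest notes) button is held down (key past 0.115 of its 0.16 rad) with the other three keys up (below 0.05 rad) and the harmonica on its seat (value of joint key_1 above 0.115 rad and value of joint each of key_2, key_3, key_4 below 0.05 rad and horizontal distance between harmonica and seat below 0.008 m and z of harmonica in the frame of seat between -0.003 and 0.003 m and angle between the y axis of harmonica and the y axis of seat, either way round below 0.1 rad and angle between harmonica's own z axis and vertical below 0.06 rad and y of harmonica_low_end in the frame of seat above 0.045 m), for 0.3 s.
3. the second button is held down (key past 0.115 of its 0.16 rad) with the other three keys up (below 0.05 rad) and the harmonica on its seat (value of joint key_2 above 0.115 rad and value of joint each of key_1, key_3, key_4 below 0.05 rad and horizontal distance between harmonica and seat below 0.008 m and z of harmonica in the frame of seat between -0.003 and 0.003 m and angle between the y axis of harmonica and the y axis of seat, either way round below 0.1 rad and angle between harmonica's own z axis and vertical below 0.06 rad and y of harmonica_low_end in the frame of seat above 0.045 m), for 0.3 s.
4. the third button is held down (key past 0.115 of its 0.16 rad) with the other three keys up (below 0.05 rad) and the harmonica on its seat (value of joint key_3 above 0.115 rad and value of joint each of key_1, key_2, key_4 below 0.05 rad and horizontal distance between harmonica and seat below 0.008 m and z of harmonica in the frame of seat between -0.003 and 0.003 m and angle between the y axis of harmonica and the y axis of seat, either way round below 0.1 rad and angle between harmonica's own z axis and vertical below 0.06 rad and y of harmonica_low_end in the frame of seat above 0.045 m), for 0.3 s.
5. the fourth (rightmost, highest notes) button is held down (key past 0.115 of its 0.16 rad) with the other three keys up (below 0.05 rad) and the harmonica on its seat (value of joint key_4 above 0.115 rad and value of joint each of key_1, key_2, key_3 below 0.05 rad and horizontal distance between harmonica and seat below 0.008 m and z of harmonica in the frame of seat between -0.003 and 0.003 m and angle between the y axis of harmonica and the y axis of seat, either way round below 0.1 rad and angle between harmonica's own z axis and vertical below 0.06 rad and y of harmonica_low_end in the frame of seat above 0.045 m), for 0.3 s.
At the end, for the whole second after the job is handed in: the harmonica stands at rest on the seat, let go, mouth rail down: origin within 8 mm horizontally and 3 mm in height of the seat's centre, along the slot within 0.1 rad, tilted less than 0.06 rad, low end to the left; all four keys are up again (below 0.03 rad) (horizontal distance between harmonica and seat below 0.008 m and z of harmonica in the frame of seat between -0.003 and 0.003 m and angle between the y axis of harmonica and the y axis of seat, either way round below 0.1 rad and angle between harmonica's own z axis and vertical below 0.06 rad and y of harmonica_low_end in the frame of seat above 0.045 m and value of joint each of key_1, key_2, key_3, key_4 below 0.03 rad and linear speed of harmonica below 0.02 m/s); the robot touches nothing.
It fails at once if two keys were down at the same time (both past 0.08 rad) (value of joint each of key_1, key_2 above 0.08 rad or value of joint each of key_1, key_3 above 0.08 rad or value of joint each of key_1, key_4 above 0.08 rad or value of joint each of key_2, key_3 above 0.08 rad or value of joint each of key_2, key_4 above 0.08 rad or value of joint each of key_3, key_4 above 0.08 rad).
It fails at once if the harmonica was dropped: let go more than 15 mm above its seat (contact force between anything else and harmonica below 0.01 N and z of harmonica in the frame of seat above 0.015 m and horizontal distance between harmonica and seat below 0.12 m).
It fails at once if the comb unit, the tin of pins or the cover plate was pushed more than 25 mm from its place (distance of any of comb_unit, tin_pins, cover_plate from where it was at the start of the episode above 0.025 m).
It also fails if it takes over 72 s, if anything falls off the work surface, if the arm or the gripper's body presses on something with over 40 N, if the wrist force passes 120 N, or if a joint passes its speed limit or range.

ROBOT

A 6-joint arm with a two-finger parallel gripper is mounted at the origin on a cart in front of the work surface, level with it; the furniture and walls round the work are solid. World frame = base frame: x ahead of the robot, y to its left, z up, the work surface at z = 0. Lengths are in m, angles in rad, forces in N, time in s.
With the tool pointing down it reaches from about 0.325 to 0.75 m from the base axis. Payload 7.6 kg.
Tool frame: the origin (TCP) lies between the finger pads; the fingertips stand env.tips_ahead ahead of it and the grasp point (between the pads) lies 11 mm behind it (env.tips_ahead is the distance from the TCP to the fingertips, in m); x points along the fingers, y is the direction in which the jaws open and shut, and the axes are right-handed (so a half turn about x gives the same grasp; the last joint's range is limited). The gripper opens to 85 mm and grips with 20 to 120 N. Pads are 22 mm wide; open, the fingers measure 114 mm over their backs; the gripper's body (76 mm by 85 mm) begins 54 mm behind the grasp point. The pads swing forward as they close: fully open they stand 13 mm farther back than shut.
Start: joints at [1.18, 0.052, 1.401, -0, 1.689, -0.07], TCP at [0.166, 0.498, 0.239] pointing down, gripper open.
Joint ranges: [-2.9, 2.9], [-0.91, 2.17], [0.12, 2.37], [-1.06, 4.2], [0.26, 2.73], [-2.93, 2.93]. Speed limits (rad/s): [2.57, 2.57, 3.01, 3.14, 3.14, 3.14].

INTERFACE

Orientations are given as a unit quaternion [w, x, y, z].
In Python, from station import get_state, camera, env, trace, place_of gives the robot as it stands.
- The arm moves only by the tool jog_arm, never from a script. Its arguments are lists of equal length, an entry for each row: "translation": the shift along the tool's x, y, z in mm, a list of three; "roll": the turn about the tool's x in rad; "gripper": the opening, from -1 (shut) to 1 (fully open), so that 0 is half open. In form: {"translation": [[dx, dy, dz], ...], "roll": [roll, ...], "gripper": [gripper, ...]}. A call has 1 to 5 rows; each row is the pose to reach, as a shift and turn from the pose measured when the call began, along the tool's axes at that moment; what a row does not reach only later rows make up. A row lasts 1/12 s, in which the tool goes at most 41.7 mm and 7.16 degrees, less where a joint would pass 70% of its speed; a pose out of reach is approached as far as the arm can. A call with a gripper value outside its range is refused whole. The fingers move at their own pace and stop on an object; "newtons" is the grip in N (left out, the last holds). Time passes only in rows, so rows that repeat a pose let the fingers close. It gives the time, the measured TCP pose, the force and the opening at its end, in the units of the state.
- get_state(): the state, without advancing time (a new reading comes with each control period).
- camera(name): name is "side" or "top" or "wrist"; returns a dict with "color" (480x640x3 uint8, red, green, blue), "intrinsics" (3x3 intrinsics, pixels), "k1" (the pictures are not rectified: a ray, as slopes to the right and down, at radius r is drawn at 1 + k1 r^2 times it, then the intrinsics apply), "rvec" (rotation vector, rad) and "tvec" (3), from world to camera coordinates, as OpenCV has them. Camera axes: x right, y down, z forward; pixel columns grow to the right and rows downward; lengths in m; the calibration is good to about 2 mm. A picture is of the moment at which its call begins. There is no depth.
- env.finish_job(): hands the job in, once; it reports no verdict.
Trained networks look in a picture, given as the dict that the camera call returned (one of the last four; its "shot" number tells which), for a name from the list of things; names that differ only in an ending like _2 or _b are one class to them, and where a whole thing is asked for, a point or a joint stands for the part that bears it (a point fixed in the world has none). Each returns a list of dicts, best first, with "p" (0 to 1); they miss things now and then, are a little off and sometimes report something else, mostly with a low value. They report only what shows in the picture. A call takes as long as a camera call.
- trace(picture, query): "mask" (480x640 bool, what is visible of it) and "centre" ([column, row] in pixels, amid what is visible of it).
- place_of(picture, query): "centre" ([column, row] in pixels: a listed point, or the origin of a listed thing).
The state is a dict: "time_s": time; "joints": joint angles; "dq": joint speeds; "effort": joint torques, N m; "eef_pos": TCP position; "ee_rot": TCP orientation; "wrist_force": force on the tool from outside, world axes, zero at the start; "torque": the same for the moment, N m; "grip_width": opening from 0.0 (shut) to 1.0 (fully open).
Only numpy, scipy, OpenCV 4.12 (cv2) and the standard library are available. Lean on these libraries where they do the work, as an engineer would, in place of code of your own. Each camera call takes 0.05 s, during which the arm holds its last target. There are 200 camera calls.

## Working session

There is one attempt and no reset: what is moved stays moved. The work goes in short steps, Python scripts to look and compute and a tool call to move; the robot and the scene stay as the last step left them, time stands still between calls to the robot, and variables do not carry over. Pictures are saved under pics/ and viewed, about 8 in all and at most 12, crops included, and the job is handed in when it is done.

Besides the shell and the picture viewer there is one more tool, called after ">>>" by a JSON object that holds its "fn" and its "kwargs", one argument or row to a line. jog_arm: Moves the arm, as the interface text tells. Its arguments: {"type":"object","properties":{"translation":{"type":"array"},"roll":{"type":"array"},"gripper":{"type":"array"},"newtons":{"type":"number"}},"required":["translation","roll","gripper"]}

```bash
mkdir -p pics; cat > h.py <<'E'
import numpy as np, cv2
from station import get_state, camera, env, trace, place_of
def ray(c,px):
    K=np.array(c["intrinsics"]);d=(np.array(px,float)-[K[0,2],K[1,2]])/[K[0,0],K[1,1]]
    s=d.copy()
    for _ in range(30): s=d/(1+c["k1"]*(s@s))
    R=cv2.Rodrigues(np.array(c["rvec"],float))[0]
    return -R.T@np.array(c["tvec"],float).ravel(), R.T@np.array([s[0],s[1],1])
def at(c,px,z):
    o,v=ray(c,px); return o+v*(z-o[2])/v[2]
def proj(c,p):
    R=cv2.Rodrigues(np.array(c["rvec"],float))[0];q=R@np.array(p,float)+np.array(c["tvec"],float).ravel()
    s=q[:2]/q[2];s=s*(1+c["k1"]*(s@s));K=np.array(c["intrinsics"]);return s*[K[0,0],K[1,1]]+[K[0,2],K[1,2]]
def tri(a,pa,b,pb):
    o1,v1=ray(a,pa);o2,v2=ray(b,pb)
    t=np.linalg.lstsq(np.c_[v1,-v2],o2-o1,rcond=None)[0];p,q=o1+v1*t[0],o2+v2*t[1]
    return (p+q)/2,np.linalg.norm(p-q)
def save(c,n): cv2.imwrite("pics/"+n,c["color"][:,:,::-1])
E
python3 - <<'E'
from h import *
np.set_printoptions(precision=4,suppress=True)
t=camera("top");s=camera("side");save(t,"t0.png");save(s,"s0.png")
print(env.tips_ahead,{k:np.round(v,3) for k,v in get_state().items()})
Z=dict(harmonica=0,harmonica_low_end=.017,test_chest=0,seat=.062,key_1_top=.092,key_2_top=.092,key_3_top=.092,key_4_top=.092,comb_unit=0,tin_pins=0,cover_plate=0,tray_top_b=.17)
for n,z in Z.items():
    a=place_of(t,n);b=place_of(s,n)
    for x in a[:4]: print(n,'top',round(x["p"],2),np.round(x["centre"]),at(t,x["centre"],z))
    for x in b[:4]: print(n,'side',round(x["p"],2),np.round(x["centre"]),at(s,x["centre"],z))
E
```

```text
0.008 {'time_s': np.float64(0.1), 'joints': array([ 1.18 ,  0.053,  1.402,  0.   ,  1.689, -0.07 ]), 'dq': array([-0.001,  0.   , -0.003,  0.001, -0.002, -0.001]), 'effort': array([  0.001, -38.258, -36.098,  -0.   ,   0.005,  -0.   ]), 'eef_pos': array([0.165, 0.498, 0.239]), 'ee_rot': array([ 0.698,  0.112,  0.698, -0.113]), 'wrist_force': array([-0.542,  0.21 , -0.232]), 'torque': array([-0.002,  0.001,  0.005]), 'grip_width': np.float64(1.0)}
harmonica top 0.76 [241. 293.] [0.4811 0.0035 0.    ]
harmonica side 0.67 [256. 234.] [ 0.4809 -0.007   0.    ]
harmonica side 0.31 [273. 220.] [0.5557 0.0319 0.    ]
harmonica_low_end top 0.86 [264. 302.] [ 0.4551 -0.0587  0.017 ]
harmonica_low_end side 0.83 [256. 245.] [ 0.4598 -0.0653  0.017 ]
test_chest side 0.83 [293. 294.] [ 0.4879 -0.2779  0.    ]
seat top 0.95 [355. 258.] [ 0.5571 -0.2868  0.062 ]
seat side 0.91 [319. 273.] [ 0.5685 -0.2837  0.062 ]
key_1_top top 0.57 [316. 306.] [ 0.4418 -0.1896  0.092 ]
key_1_top top 0.43 [355. 257.] [ 0.5567 -0.2846  0.092 ]
key_1_top side 0.42 [266. 257.] [ 0.4433 -0.1888  0.092 ]
key_2_top top 0
[... 423 characters left out ...]
07 0.1165 0.092 ]
key_4_top side 0.55 [273. 290.] [ 0.4147 -0.3105  0.092 ]
comb_unit top 0.97 [468. 260.] [ 0.5529 -0.5891  0.    ]
comb_unit side 0.87 [359. 365.] [ 0.5486 -0.5727  0.    ]
tin_pins top 0.59 [165. 245.] [0.6077 0.2001 0.    ]
tin_pins side 0.88 [269. 183.] [0.616  0.2086 0.    ]
cover_plate top 0.56 [227. 263.] [0.5575 0.0408 0.    ]
cover_plate side 0.57 [275. 216.] [0.5684 0.0442 0.    ]
tray_top_b top 0.73 [247. 154.] [ 0.7929 -0.0355  0.17  ]
tray_top_b top 0.48 [314. 306.] [ 0.4403 -0.1836  0.17  ]
tray_top_b side 0.86 [354. 173.] [ 0.8029 -0.0449  0.17  ]
tray_top_b side 0.46 [268. 266.] [ 0.4142 -0.2886  0.17  ]
tray_top_b side 0.24 [268. 184.] [0.5392 0.0184 0.17  ]
```

```bash
python3 - <<'E'
import cv2
a=cv2.imread("pics/t0.png");b=cv2.imread("pics/s0.png")
cv2.imwrite("pics/t0c.png",cv2.resize(a[200:360,130:400],None,fx=2.9,fy=2.9,interpolation=2))
cv2.imwrite("pics/s0c.png",cv2.resize(b[150:340,180:400],None,fx=3.1,fy=3.1,interpolation=2))
E
```

```text
(no output)
```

View pics/t0c.png

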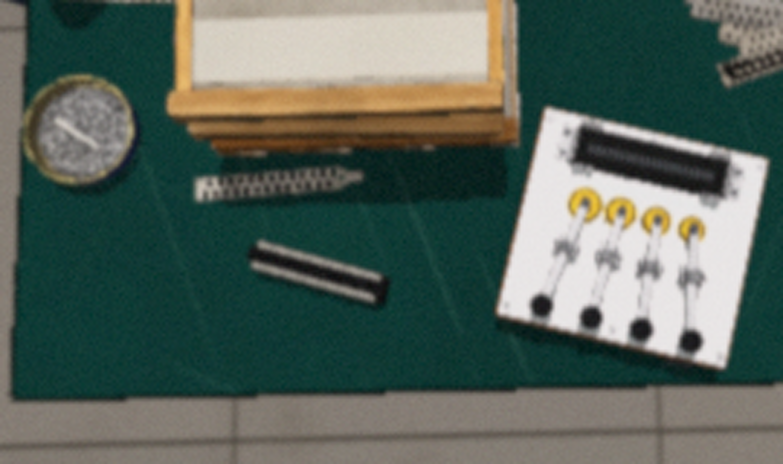

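View pics/s0c.png

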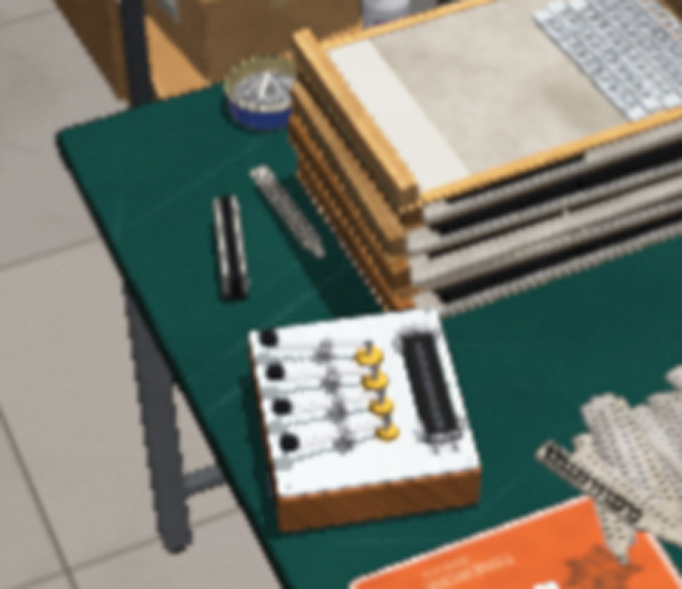

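```bash
cat >> h.py <<'E'
from scipy.spatial.transform import Rotation as Ro
np.set_printoptions(precision=4,suppress=True)
def pose():
    s=get_state();q=s["ee_rot"];return np.array(s["eef_pos"]),Ro.from_quat([q[1],q[2],q[3],q[0]]).as_matrix(),s
def plan(p,jaw):
    "target TCP p, jaw axis yaw angle (tool y in world, mod pi): shift in mm in tool axes, roll"
    x,R,_=pose();d=R.T@(np.array(p)-x)*1000
    y=R[:,1];cur=np.arctan2(y[1],y[0]);r=-(jaw-cur) # tool x is down: +roll = -yaw
    r=(r+np.pi/2)%np.pi-np.pi/2
    print("TCP",x,"toolx",R[:,0],"jaw yaw",cur,"shift",np.round(d,1),"roll",round(r,3),"alt",round(r-np.sign(r)*np.pi,3))
E
python3 - <<'E'
from h import *
t=camera("top");s=camera("side")
for n in("harmonica","test_chest"):
  for c,z in((t,.03),(s,.03)):
    m=trace(c,n)
    if not m: print(n,"none");continue
    m=m[0];k,_=cv2.findContours(m["mask"].astype(np.uint8),0,2);k=max(k,key=cv2.contourArea)
    P=np.array([at(c,q[0],z if n[0]=='h' else .06)[:2] for q in k],np.float32)
    print(n,round(m["p"],2),cv2.minAreaRect(P),cv2.boxPoints(cv2.minAreaRect(P)).tolist())
# seat axis from keys
k=np.array([[.4418,-.1896],[.4433,-.1888],[.4119,-.312],[.4147,-.3105]])
d=k[:2].mean(0)-k[2:].mean(0);print("key axis yaw(from +y)",np.arctan2(-d[0],d[1]),np.linalg.norm(d))
plan([.475,0,.25],np.arctan2(.115,-.035)-np.pi/2)
w=camera("wrist");print(w["intrinsics"])
o,v=ray(w,[320,240]);x,R,_=pose();print("cam in tool",R.T@(o-x),R.T@v)
E
```

```text
harmonica 0.74 ((0.47861891984939575, 0.0022942423820495605), (0.12321953475475311, 0.02878633327782154), 74.86671447753906) [[0.44864073395729065, -0.05342140793800354], [0.4764287769794464, -0.06093652546405792], [0.5085971355438232, 0.05800989270210266], [0.4808090627193451, 0.06552501022815704]]
harmonica 0.78 ((0.4757251739501953, -0.009923368692398071), (0.1480819135904312, 0.02436804212629795), 72.9884033203125) [[0.44241243600845337, -0.07716008275747299], [0.4657142758369446, -0.0842893198132515], [0.5090379118919373, 0.05731334537267685], [0.48573607206344604, 0.06444258242845535]]
test_chest 0.73 ((0.4997062683105469, -0.26708313822746277), (0.1988905668258667, 0.1880822330713272), 76.36015319824219) [[0.3848663866519928, -0.3415471911430359], [0.5676441788673401, -0.3859003782272339], [0.6145461797714233, -0.19261908531188965], [0.43176835775375366, -0.14826589822769165]]
test_chest 0.77 ((0.4939974546432495, -0.2891538739204407), (0.23867855966091156, 0.18840187788009644), 75.09777069091797) [[0.37227433919906616, -0.3802536129951477], [0.5543394684791565, -0.42870497703552246], [0.6157205700874329, -0.19805413484573364], [0.43365544080734253, -0.1496027708053589]]
key axis yaw(from +y) -0.23521957591325834 0.12550603571143507
TCP [0.1655 0.4982 0.2393] toolx [ 0.      0.0001 -1.    ] jaw yaw 1.250000778325109 shift [ -10.7 -375.2  450.8] roll 0.955 alt -2.187
[[424.4819   0.     317.3267]
 [  0.     424.4819 240.3378]
 [  0.       0.       1.    ]]
cam in tool [-0.1349  0.0006 -0.0801] [0.95   0.0052 0.3124]
```

>>> {"fn": "jog_arm", "kwargs": {
  "translation": [
    [0,-25,30],
    [0,-50,60],
    [0,-75,90],
    [0,-100,120],
    [0,-125,150]
  ],
  "roll": [0,0,0,0,0],
  "gripper": [1,1,1,1,1],
  "newtons": 30
}}

```text
time_s: 2.07
eef_pos: [0.2689, 0.3308, 0.2394]
ee_rot: [0.698, 0.113, 0.698, -0.113]
wrist_force: [0.9, 0.3, 0.3]
grip_width: 1.004
```

>>> {"fn": "jog_arm", "kwargs": {
  "translation": [
    [0,-25,30],
    [0,-50,60],
    [0,-75,90],
    [0,-100,120],
    [0,-125,150]
  ],
  "roll": [0,0,0,0,0],
  "gripper": [1,1,1,1,1]
}}

```text
time_s: 2.48
eef_pos: [0.3725, 0.1631, 0.2397]
ee_rot: [0.699, 0.113, 0.698, -0.112]
wrist_force: [0.7, 0.2, -0.5]
grip_width: 0.998
```

>>> {"fn": "jog_arm", "kwargs": {
  "translation": [
    [0,-25,30],
    [0,-50,60],
    [0,-75,90],
    [0,-100,120],
    [0,-125,150]
  ],
  "roll": [0,0,0,0,0],
  "gripper": [1,1,1,1,1]
}}

```text
time_s: 2.9
eef_pos: [0.4763, -0.0047, 0.2399]
ee_rot: [0.699, 0.113, 0.697, -0.112]
wrist_force: [0.4, 0.9, 0.0]
grip_width: 1.0
```

>>> {"fn": "jog_arm", "kwargs": {
  "translation": [
    [0,0,0],
    [0,0,0],
    [0,0,0],
    [0,0,0],
    [0,0,0]
  ],
  "roll": [0.12,0.24,0.36,0.48,0.6],
  "gripper": [1,1,1,1,1]
}}

```text
time_s: 3.32
eef_pos: [0.4763, -0.0049, 0.2399]
ee_rot: [0.633, 0.317, 0.632, -0.315]
wrist_force: [-0.8, -0.1, 0.8]
grip_width: 0.997
```

>>> {"fn": "jog_arm", "kwargs": {
  "translation": [
    [0,0,0],
    [0,0,0],
    [0,0,0],
    [0,0,0],
    [0,0,0]
  ],
  "roll": [0.12,0.24,0.36,0.48,0.6],
  "gripper": [1,1,1,1,1]
}}

```text
time_s: 3.73
eef_pos: [0.4763, -0.0049, 0.2399]
ee_rot: [0.51, 0.491, 0.509, -0.49]
wrist_force: [0.2, -0.7, -0.0]
grip_width: 0.996
```

>>> {"fn": "jog_arm", "kwargs": {
  "translation": [
    [0,0,0],
    [0,0,0],
    [0,0,0],
    [0,0,0]
  ],
  "roll": [0.12,0.24,0.31,0.31],
  "gripper": [1,1,0,-0.2]
}}

```text
time_s: 4.07
eef_pos: [0.4763, -0.0049, 0.24]
ee_rot: [0.427, 0.564, 0.427, -0.563]
wrist_force: [0.0, 0.8, -0.5]
grip_width: 0.748
```

```bash
python3 - <<'E'
from h import *
w=camera("wrist");save(w,"w0.png")
print(get_state()["grip_width"])
for n,z in(("harmonica",0),("harmonica_low_end",.017)):
    for x in place_of(w,n): print(n,round(x["p"],2),np.round(x["centre"]),at(w,x["centre"],z))
m=trace(w,"harmonica")[0];k,_=cv2.findContours(m["mask"].astype(np.uint8),0,2);k=max(k,key=cv2.contourArea)
print(m["p"],cv2.minAreaRect(np.array([at(w,q[0],.034)[:2] for q in k],np.float32)))
plan([.478,0.001,.25],-.262)
E
```

```text
0.6621221797848397
harmonica 0.82 [321. 185.] [0.4827 0.0031 0.    ]
harmonica_low_end 0.89 [316. 255.] [ 0.4618 -0.0542  0.017 ]
0.95 ((0.48079755902290344, 0.00415937602519989), (0.12220919132232666, 0.025909418240189552), 73.76851654052734)
TCP [ 0.4763 -0.0049  0.2399] toolx [ 0.0021  0.0008 -1.    ] jaw yaw -0.2697854515014932 shift [-10.    0.1  -6.1] roll -0.008 alt 3.134
```

View pics/w0.png

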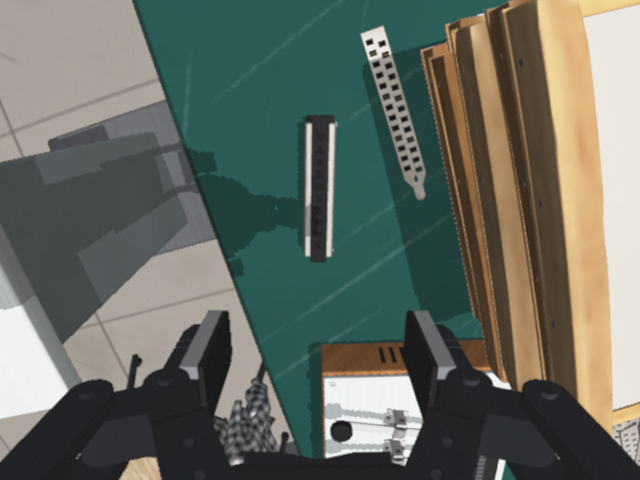

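```bash
python3 - <<'E'
import cv2
a=cv2.imread("pics/w0.png")
b=cv2.resize(a[105:270,285:350],None,fx=3.6,fy=3.6,interpolation=cv2.INTER_CUBIC)
c=cv2.imread("pics/s0.png")[205:255,235:275]
c=cv2.resize(c,None,fx=8,fy=8,interpolation=2);c=cv2.copyMakeBorder(c,0,b.shape[0]-c.shape[0],0,0,0)
cv2.imwrite("pics/w0c.png",cv2.hconcat([b,c]))
from h import *
for r in (125,135,150,170,190,210,230,245,255): print(r,a[r,295:345].mean(1).astype(int).tolist())
E
```

```text
125 [74, 72, 58, 52, 51, 52, 52, 52, 53, 63, 87, 136, 198, 213, 213, 204, 162, 88, 46, 48, 48, 48, 49, 48, 50, 49, 49, 50, 48, 49, 49, 48, 48, 77, 152, 217, 224, 222, 209, 174, 143, 142, 121, 87, 75, 77, 77, 77, 76, 76]
135 [75, 73, 71, 57, 53, 51, 51, 52, 53, 65, 97, 149, 203, 213, 214, 201, 143, 73, 46, 47, 49, 47, 42, 39, 42, 41, 40, 41, 42, 44, 47, 49, 52, 84, 159, 219, 224, 222, 207, 161, 113, 86, 76, 74, 75, 75, 76, 75, 75, 76]
150 [73, 69, 60, 52, 52, 52, 51, 52, 53, 65, 99, 152, 202, 213, 213, 197, 137, 71, 46, 48, 50, 49, 43, 39, 40, 39, 39, 44, 49, 50, 49, 48, 57, 102, 172, 218, 223, 220, 201, 140, 98, 79, 75, 74, 74, 77, 74, 76, 75, 75]
170 [75, 73, 75, 68, 56, 53, 51, 52, 54, 72, 111, 164, 203, 212, 211, 191, 121, 57, 47, 48, 47, 45, 43, 43, 39, 42, 43, 43, 47, 48, 47, 46, 71, 144, 213, 221, 218, 206, 160, 114, 85, 76, 75, 76, 75, 75, 75, 75, 76, 75]
190 [74, 73, 66, 56, 52, 54, 51, 51, 54, 76, 125, 179, 206, 210, 210, 185, 107, 47, 46, 46, 48, 44, 43, 46, 47, 48, 45, 46, 47, 49, 46, 52, 98, 169, 215, 221, 219, 200, 134, 91, 76, 75, 75, 75, 76, 75, 76, 75, 75, 75]
210 [52
[... 161 characters left out ...]
 108, 81, 74, 74, 74, 75, 76, 76, 74, 75, 75, 75]
230 [73, 73, 69, 58, 52, 52, 51, 52, 61, 81, 108, 136, 143, 141, 130, 90, 49, 34, 35, 35, 33, 31, 35, 43, 47, 46, 48, 46, 48, 46, 51, 94, 164, 210, 216, 208, 174, 122, 89, 75, 73, 74, 73, 74, 73, 74, 74, 74, 74, 73]
245 [74, 74, 73, 68, 61, 57, 50, 53, 60, 88, 142, 200, 212, 211, 189, 115, 54, 46, 47, 43, 40, 37, 39, 39, 39, 44, 53, 49, 47, 44, 66, 137, 206, 217, 215, 203, 156, 110, 82, 73, 76, 75, 76, 75, 74, 73, 74, 74, 73, 75]
255 [74, 72, 73, 73, 73, 73, 74, 74, 72, 92, 136, 182, 191, 191, 174, 110, 53, 45, 47, 46, 45, 47, 46, 47, 47, 46, 47, 48, 48, 49, 75, 139, 199, 210, 206, 184, 128, 82, 74, 73, 73, 71, 74, 74, 74, 73, 73, 72, 72, 74]
```

View pics/w0c.png

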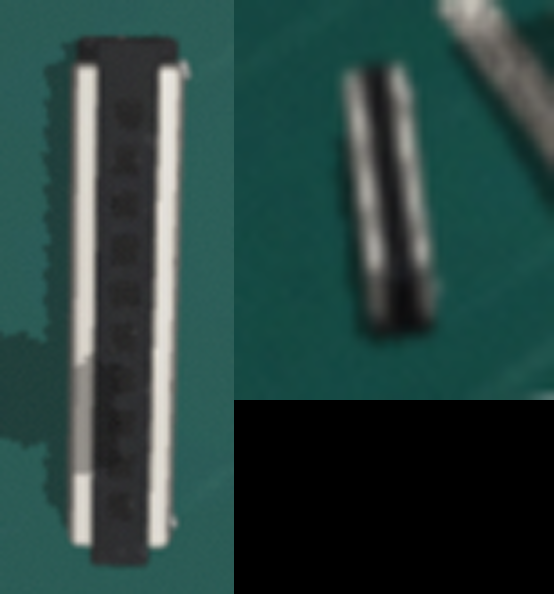

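>>> {"fn": "jog_arm", "kwargs": {
  "translation": [
    [30,0,-30],
    [60,0,-60],
    [90,0,-85],
    [110,0,-85],
    [110,0,-85]
  ],
  "roll": [0,0,0,0,0],
  "gripper": [0.2,0.2,0.2,0.2,0.2]
}}

```text
time_s: 4.68
eef_pos: [0.4966, 0.078, 0.1249]
ee_rot: [-0.428, -0.56, -0.431, 0.564]
wrist_force: [-0.7, -0.1, -1.1]
grip_width: 0.601
```

```bash
python3 - <<'E'
from h import *
w=camera("wrist");save(w,"w1.png")
print(get_state()["grip_width"])
for n,z in(("harmonica",0),("harmonica_low_end",.017)):
    for x in place_of(w,n): print(n,round(x["p"],2),np.round(x["centre"]),at(w,x["centre"],z))
m=trace(w,"harmonica")[0];k,_=cv2.findContours(m["mask"].astype(np.uint8),0,2);x,y,W,H=cv2.boundingRect(max(k,key=cv2.contourArea))
print(x,y,W,H)
a=w["color"][max(0,y-10):y+H+10,x-15:x+W+15,::-1];f=min(800/a.shape[1],600/a.shape[0])
cv2.imwrite("pics/w1c.png",cv2.resize(a,None,fx=f,fy=f,interpolation=2))
plan([.478,0.001,.25],-.262)
E
```

```text
0.6005982324111002
harmonica 0.94 [327. 339.] [0.482  0.0009 0.    ]
harmonica_low_end 0.94 [325. 419.] [ 0.466 -0.053  0.017]
304 256 46 183
TCP [0.5002 0.0766 0.1323] toolx [ 0.0055  0.0009 -1.    ] jaw yaw -0.2702434891321483 shift [-117.9   -0.6   78.5] roll -0.008 alt 3.133
```

View pics/w1c.png

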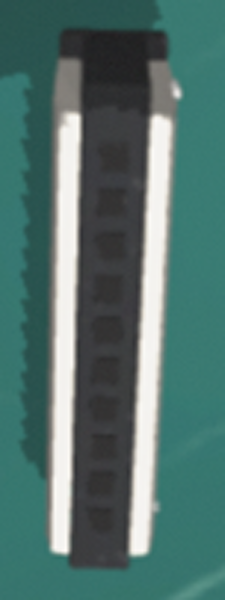

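```bash
python3 - <<'E'
from h import *
c=camera("wrist");g=c["color"].astype(float).mean(2)
# intensity & r-g profiles
G=c["color"].astype(float)
print("rail rows: darkness (green channel)")
for r in range(257,276,2): print(r,G[r,300:356,1].astype(int).tolist())
a=np.array([np.sin(.265),np.cos(.265)]);n=np.array([np.cos(.265),-np.sin(.265)])
def cross(row,lev,ch=1,lo=298,hi=358,sgn=1):
    p=G[row,lo:hi,ch]-lev;i=np.where(np.diff(np.sign(p))!=0)[0];return [lo+k+p[k]/(p[k]-p[k+1]) for k in i]
for r in (300,330,360,390,410): print(r,np.round(cross(r,150),2))
for r in (259,261,263,265): print(r,np.round(cross(r,75),2))
E
```

```text
rail rows: darkness (green channel)
257 [78, 60, 46, 44, 46, 46, 47, 43, 44, 41, 38, 34, 35, 34, 34, 34, 33, 36, 34, 33, 34, 33, 33, 34, 35, 32, 36, 32, 36, 34, 39, 45, 46, 45, 45, 44, 52, 84, 116, 122, 121, 122, 121, 121, 122, 121, 122, 121, 122, 121, 121, 122, 124, 123, 125, 125]
259 [78, 61, 48, 45, 45, 45, 45, 43, 40, 40, 36, 32, 37, 34, 36, 37, 36, 36, 34, 35, 34, 36, 35, 35, 36, 34, 36, 35, 36, 37, 41, 44, 46, 44, 45, 44, 59, 91, 118, 123, 122, 122, 122, 122, 121, 122, 122, 123, 123, 124, 125, 125, 127, 127, 126, 123]
261 [80, 71, 67, 63, 62, 62, 61, 60, 48, 40, 35, 36, 34, 34, 36, 34, 34, 35, 33, 35, 33, 34, 33, 36, 35, 37, 35, 33, 33, 31, 39, 49, 50, 50, 49, 52, 65, 94, 116, 122, 122, 123, 122, 123, 122, 124, 124, 124, 124, 124, 125, 124, 123, 125, 124, 123]
263 [92, 108, 116, 118, 117, 117, 116, 111, 86, 51, 37, 35, 35, 37, 34, 36, 35, 32, 34, 33, 36, 33, 36, 34, 36, 36, 35, 34, 34, 41, 71, 106, 113, 114, 114, 114, 116, 118, 121, 122, 120, 122, 121, 123, 124, 123, 123, 123, 123, 122, 121, 122, 121, 121, 121, 122]
265 [98, 116, 121, 121, 122, 122, 121, 112, 81, 48, 36, 36, 36
[... 1053 characters left out ...]
, 45, 45, 45, 48, 46, 46, 46, 45, 47, 46, 45, 47, 45, 47, 44, 53, 83, 116, 121, 121, 120, 119, 121, 131, 158, 169, 140, 121, 122, 122, 122, 123, 121, 121, 122, 121, 121, 121, 121, 122, 122]
275 [119, 121, 121, 122, 122, 121, 121, 109, 74, 47, 44, 46, 46, 46, 46, 46, 46, 45, 46, 46, 45, 44, 45, 46, 45, 44, 45, 48, 45, 44, 54, 86, 114, 120, 121, 119, 120, 121, 120, 126, 136, 126, 121, 120, 120, 122, 122, 121, 121, 121, 121, 121, 121, 121, 121, 121]
300 [300.01 307.58 329.71 337.87]
330 [299.83 307.02 328.7  336.59]
360 [299.66 306.65 327.6  335.32]
390 [299.42 306.07 326.62 334.1 ]
410 [299.27 305.96 325.84 334.74]
259 [300.18 336.5 ]
261 [300.56 336.34]
263 [308.31 330.11]
265 [308.18 330.21]
```

```bash
python3 - <<'E'
from h import *
c=camera("wrist")
u=np.array([np.cos(-.265),np.sin(-.265)])
def off(px,z): 
    p=at(c,px,z)[:2]; return p
R=np.array([off([301.0,259],.005),off([336.75,259],.005)]);print("rail",R,np.linalg.norm(R[1]-R[0]))
for z in (.034,.02):
    P=np.array([[(off([l,r],z)+off([q,r],z))/2, off([q,r],z)-off([l,r],z)] for r,l,q in((300,300.01,337.87),(330,299.83,336.59),(360,299.66,335.32),(390,299.42,334.1))])
    k=np.polyfit(P[:,0,1],P[:,0,0],1);m=R.mean(0)
    print("z",z,"widths",np.linalg.norm(P[:,1],axis=1),"slope",k[0],"cover minus rail (to +x)",(np.polyval(k,m[1])-m[0])*np.cos(.265))
    C=np.array([(off([l,r],z)+off([q,r],z))/2 for r,l,q in((300,307.58,329.71),(330,307.02,328.7),(360,306.65,327.6),(390,306.07,326.62))])
    k2=np.polyfit(C[:,1],C[:,0],1);print("comb minus rail",(np.polyval(k2,m[1])-m[0])*np.cos(.265), "slope",k2[0])
print(ray(c,[318,259]))
E
```

```text
rail [[0.486  0.0615]
 [0.5087 0.0551]] 0.02361786435691746
z 0.034 widths [0.023  0.023  0.0229 0.023 ] slope 0.3002271704162411 cover minus rail (to +x) 0.0001469131352549918
comb minus rail -1.745667316740574e-05 slope 0.3017196277257728
z 0.02 widths [0.0244 0.0244 0.0243 0.0244] slope 0.30022717041624014 cover minus rail (to +x) 0.0004124939563792136
comb minus rail 0.0002465817472135203 slope 0.3017196277257755
(array([0.5218, 0.1546, 0.2674]), array([-0.0893, -0.3428, -0.9362]))
```

>>> {"fn": "jog_arm", "kwargs": {
  "translation": [
    [-10,0,35],
    [-20,0,70],
    [-30,0,105],
    [-30,0,140],
    [-30,0,155]
  ],
  "roll": [0,0,0,0,0],
  "gripper": [0.2,0.2,0.2,0.2,0.2]
}}

```text
time_s: 5.4
eef_pos: [0.4583, -0.0765, 0.1642]
ee_rot: [0.43, 0.566, 0.425, -0.561]
wrist_force: [-0.8, 1.1, -0.2]
grip_width: 0.602
```

>>> {"fn": "jog_arm", "kwargs": {
  "translation": [
    [0,0,0],
    [0,0,0],
    [0,0,0],
    [0,0,0],
    [0,0,0]
  ],
  "roll": [-0.124,-0.248,-0.372,-0.496,-0.62],
  "gripper": [0.2,0.2,0.2,0.2,0.2]
}}

```text
time_s: 5.82
eef_pos: [0.4586, -0.0771, 0.1657]
ee_rot: [0.584, 0.407, 0.576, -0.403]
wrist_force: [-1.0, -0.3, -0.4]
grip_width: 0.606
```

>>> {"fn": "jog_arm", "kwargs": {
  "translation": [
    [0,0,0],
    [0,0,0],
    [0,0,0],
    [0,0,0],
    [0,0,0]
  ],
  "roll": [-0.124,-0.248,-0.372,-0.496,-0.62],
  "gripper": [0.2,0.2,0.2,0.2,0.2]
}}

```text
time_s: 6.23
eef_pos: [0.4589, -0.0777, 0.1672]
ee_rot: [0.681, 0.208, 0.671, -0.206]
wrist_force: [0.2, 0.3, 0.1]
grip_width: 0.601
```

>>> {"fn": "jog_arm", "kwargs": {
  "translation": [
    [0,0,0],
    [0,0,0],
    [0,0,0],
    [0,0,0],
    [0,0,0]
  ],
  "roll": [-0.124,-0.248,-0.372,-0.496,-0.62],
  "gripper": [0.2,0.2,0.2,0.2,0.2]
}}

```text
time_s: 6.65
eef_pos: [0.4593, -0.0783, 0.1687]
ee_rot: [0.713, -0.012, 0.701, 0.01]
wrist_force: [-0.4, 0.6, 1.3]
grip_width: 0.597
```

>>> {"fn": "jog_arm", "kwargs": {
  "translation": [
    [0,0,0],
    [0,0,0],
    [0,0,0],
    [0,0,0],
    [0,0,0]
  ],
  "roll": [-0.124,-0.248,-0.372,-0.496,-0.62],
  "gripper": [0.2,0.2,0.2,0.2,0.2]
}}

```text
time_s: 7.07
eef_pos: [0.4596, -0.0788, 0.1702]
ee_rot: [0.676, -0.231, 0.663, 0.224]
wrist_force: [-1.0, -0.4, -0.3]
grip_width: 0.601
```

>>> {"fn": "jog_arm", "kwargs": {
  "translation": [
    [0,0,0],
    [0,0,0],
    [0,0,0],
    [0,0,0],
    [0,0,0]
  ],
  "roll": [-0.124,-0.248,-0.372,-0.496,-0.62],
  "gripper": [0.2,0.2,0.2,0.2,0.2]
}}

```text
time_s: 7.48
eef_pos: [0.4659, -0.0425, 0.1707]
ee_rot: [0.581, -0.415, 0.585, 0.386]
wrist_force: [0.3, -0.2, -0.9]
grip_width: 0.602
```

```bash
python3 - <<'E'
from h import *
w=camera("wrist");save(w,"w2.png")
print(get_state()["joints"])
for n,z in(("harmonica",0),("harmonica_low_end",.017)):
    for x in place_of(w,n): print(n,round(x["p"],2),np.round(x["centre"]),at(w,x["centre"],z))
m=trace(w,"harmonica")[0];k,_=cv2.findContours(m["mask"].astype(np.uint8),0,2);k=max(k,key=cv2.contourArea);x,y,W,H=cv2.boundingRect(k)
print(cv2.minAreaRect(np.array([at(w,q[0],.034)[:2] for q in k],np.float32)))
a=w["color"][max(0,y-10):y+H+10,max(0,x-15):x+W+15,::-1];f=min(800/a.shape[1],600/a.shape[0])
cv2.imwrite("pics/w2c.png",cv2.resize(a,None,fx=f,fy=f,interpolation=2))
plan([.480,0.002,.12],-.28)
E
```

```text
[-0.1389 -0.0959  1.6848 -0.0325  1.5293 -2.9252]
harmonica 0.69 [328. 282.] [0.4812 0.0051 0.    ]
((0.4797593653202057, 0.0001323893666267395), (0.12764011323451996, 0.024854840710759163), 73.33802032470703)
TCP [ 0.4657 -0.0401  0.1701] toolx [ 0.0178 -0.0357 -0.9992] jaw yaw 2.781397298540941 shift [48.8  3.  45.8] roll -0.08 alt 3.061
```

View pics/w2c.png

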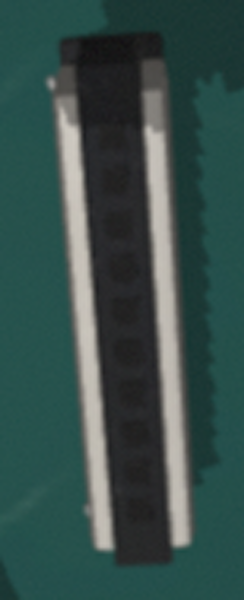

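```bash
python3 - <<'E'
from h import *
for cam in("wrist","wrist","top","side"):
    w=camera(cam)
    for x in place_of(w,"harmonica_low_end"): print(cam,round(x["p"],2),np.round(x["centre"]),at(w,x["centre"],.017))
    for e in([.493,.056],[.463,-.062]): print(cam,"end",e,proj(w,e+[.017]))
plan([.458,-.078,.25],-.28)
E
```

```text
wrist 0.69 [318. 203.] [ 0.4636 -0.0572  0.017 ]
wrist end [0.493, 0.056] [334.4223 349.9662]
wrist end [0.463, -0.062] [316.8914 195.9452]
wrist 0.58 [319. 206.] [ 0.4635 -0.0559  0.017 ]
wrist end [0.493, 0.056] [334.653  351.0888]
wrist end [0.463, -0.062] [316.8391 197.1705]
top end [0.493, 0.056] [219.0163 288.0853]
top end [0.463, -0.062] [265.7098 299.0079]
side 0.5 [257. 243.] [ 0.4646 -0.0576  0.017 ]
side end [0.493, 0.056] [251.7542 217.1167]
side end [0.463, -0.062] [256.7476 243.8937]
TCP [ 0.4654 -0.0406  0.169 ] toolx [ 0.0158 -0.0353 -0.9993] jaw yaw 2.779993629270878 shift [-79.7  -8.5 -39.8] roll -0.082 alt 3.06
```

```bash
python3 - <<'E'
from h import *
c=camera("wrist");G=c["color"].astype(float)[:,:,1]
m=trace(c,"harmonica")[0]["mask"];r=np.where(m.any(1))[0];print(r[0],r[-1])
def cr(row,lev,lo,hi):
    p=G[row,lo:hi]-lev;i=np.where(np.diff(np.sign(p))!=0)[0];return [round(lo+k+p[k]/(p[k]-p[k+1]),2) for k in i]
for y in range(r[0]-4,r[0]+14,2):
    x=np.where(m[r[0]+3])[0];print(y,x[0]-8,G[y,x[0]-8:x[-1]+9].astype(int).tolist())
for y in (240,270,300,320):
    x=np.where(m[y])[0];print(y,cr(y,125,x[0]-6,x[-1]+7),G[y,x[0]-6:x[-1]+7].astype(int).tolist())
E
```

```text
201 372
197 298 [79, 80, 80, 80, 79, 80, 80, 80, 80, 80, 79, 80, 79, 80, 80, 80, 80, 80, 81, 79, 75, 60, 55, 55, 55, 54, 57, 55, 55, 55, 57, 55, 55, 54, 57, 55, 56, 56, 56, 54, 56, 56, 55, 55, 55, 56, 54]
199 298 [81, 80, 79, 80, 81, 81, 82, 81, 80, 79, 80, 80, 79, 81, 80, 81, 81, 80, 80, 78, 80, 72, 59, 56, 55, 55, 56, 56, 56, 55, 57, 55, 57, 55, 55, 56, 54, 54, 55, 57, 55, 56, 55, 55, 54, 55, 57]
201 298 [80, 81, 80, 79, 81, 80, 80, 81, 80, 80, 81, 80, 80, 80, 80, 79, 75, 74, 70, 63, 60, 61, 56, 54, 56, 54, 55, 55, 54, 53, 54, 51, 53, 52, 50, 51, 51, 52, 55, 56, 57, 55, 54, 55, 54, 56, 55]
203 298 [80, 79, 80, 80, 80, 81, 78, 73, 73, 72, 71, 69, 63, 59, 53, 45, 41, 39, 39, 38, 38, 34, 33, 32, 29, 33, 29, 30, 29, 31, 29, 31, 29, 29, 29, 28, 30, 32, 43, 53, 55, 56, 54, 55, 56, 57, 56]
205 298 [81, 79, 79, 80, 79, 74, 58, 40, 34, 35, 35, 36, 29, 23, 21, 22, 18, 22, 22, 21, 21, 19, 23, 17, 21, 22, 24, 23, 23, 25, 25, 30, 28, 29, 29, 30, 27, 28, 34, 46, 55, 56, 55, 56, 56, 56, 54]
207 298 [81, 82, 81, 79, 79, 73, 52, 40, 41, 40, 42, 40, 31, 22, 22, 21, 23, 21, 20, 20, 23, 22, 23, 22, 23
[... 1154 characters left out ...]
3, 44, 42, 41, 42, 42, 41, 41, 41, 42, 40, 60, 122, 179, 191, 189, 187, 173, 133, 88, 66, 57, 56, 54, 55, 55]
300 [np.float64(309.05), np.float64(314.93), np.float64(335.0), np.float64(335.0), np.float64(340.85)] [83, 83, 82, 82, 84, 92, 123, 167, 190, 194, 193, 177, 121, 58, 37, 39, 42, 38, 34, 33, 33, 34, 32, 33, 30, 33, 38, 40, 40, 41, 41, 63, 125, 179, 188, 186, 185, 166, 118, 79, 62, 58, 56, 56, 53, 55, 54]
320 [np.float64(310.79), np.float64(316.6), np.float64(336.2), np.float64(342.05)] [82, 83, 82, 82, 84, 83, 94, 133, 180, 190, 190, 188, 167, 97, 41, 40, 41, 43, 42, 37, 35, 36, 34, 39, 35, 34, 39, 39, 42, 41, 42, 59, 114, 170, 186, 186, 183, 167, 127, 86, 64, 56, 55, 53, 56, 55, 56]
```

```bash
python3 - <<'E'
from h import *
c=camera("wrist")
off=lambda px,z: at(c,px,z)[:2]
R=np.array([off([303.6,207],.005),off([336.6,207],.005)]);m=R.mean(0);print("rail",R,np.linalg.norm(R[1]-R[0]))
for z in(.034,.02):
  for nm,L in(("cover",((240,303.94,337.3),(270,306.52,339.18),(300,309.05,340.85),(320,310.79,342.05))),("comb",((240,310.33,331.07),(270,312.64,333.05),(300,314.93,335),(320,316.6,336.2)))):
    P=np.array([(off([l,r],z)+off([q,r],z))/2 for r,l,q in L]);k=np.polyfit(P[:,1],P[:,0],1)
    print(nm,z,"slope",k[0],"minus rail +x",(np.polyval(k,m[1])-m[0])*np.cos(.28))
plan([.480,0.002,.12],-.28)
E
```

```text
rail [[ 0.4753 -0.0562]
 [ 0.4529 -0.0478]] 0.023886111623532196
cover 0.034 slope 0.29888070752923596 minus rail +x 0.0001884352106232258
comb 0.034 slope 0.29991711275183447 minus rail +x 0.00012513846671083776
cover 0.02 slope 0.29888070752923873 minus rail +x 0.0007447670779380765
comb 0.02 slope 0.29991711275183325 minus rail +x 0.0006752063666600432
TCP [ 0.4654 -0.0403  0.169 ] toolx [ 0.0158 -0.0353 -0.9993] jaw yaw 2.7804600437061584 shift [47.7  2.6 46.1] roll -0.081 alt 3.06
```

>>> {"fn": "jog_arm", "kwargs": {
  "translation": [
    [5,0,10],
    [10,0,20],
    [15,0,30],
    [20,1,40],
    [25,2,46]
  ],
  "roll": [0.12,0.24,0.36,0.48,0.6],
  "gripper": [0.2,0.2,0.2,0.2,0.2]
}}

```text
time_s: 8.65
eef_pos: [0.4804, 0.0032, 0.1424]
ee_rot: [0.677, -0.224, 0.673, 0.197]
wrist_force: [-0.8, -0.2, -0.8]
grip_width: 0.603
```

>>> {"fn": "jog_arm", "kwargs": {
  "translation": [
    [0,0,0],
    [0,0,0],
    [0,0,0],
    [0,0,0],
    [0,0,0]
  ],
  "roll": [0.124,0.248,0.372,0.496,0.62],
  "gripper": [0.2,0.2,0.2,0.2,0.2]
}}

```text
time_s: 9.07
eef_pos: [0.4804, 0.0033, 0.1423]
ee_rot: [0.713, -0.005, 0.701, -0.02]
wrist_force: [0.2, 0.1, -0.5]
grip_width: 0.599
```

>>> {"fn": "jog_arm", "kwargs": {
  "translation": [
    [0,0,0],
    [0,0,0],
    [0,0,0],
    [0,0,0],
    [0,0,0]
  ],
  "roll": [0.124,0.248,0.372,0.496,0.62],
  "gripper": [0.2,0.2,0.2,0.2,0.2]
}}

```text
time_s: 9.48
eef_pos: [0.4804, 0.0032, 0.1423]
ee_rot: [0.679, 0.215, 0.661, -0.235]
wrist_force: [0.6, -0.7, 0.8]
grip_width: 0.599
```

>>> {"fn": "jog_arm", "kwargs": {
  "translation": [
    [0,0,0],
    [0,0,0],
    [0,0,0],
    [0,0,0],
    [0,0,0]
  ],
  "roll": [0.124,0.248,0.372,0.496,0.62],
  "gripper": [0.2,0.2,0.2,0.2,0.2]
}}

```text
time_s: 9.9
eef_pos: [0.4804, 0.0032, 0.1423]
ee_rot: [0.581, 0.413, 0.557, -0.427]
wrist_force: [0.3, -0.2, 0.7]
grip_width: 0.604
```

>>> {"fn": "jog_arm", "kwargs": {
  "translation": [
    [0,0,0],
    [0,0,0],
    [0,0,0],
    [0,0,0],
    [0,0,0]
  ],
  "roll": [0.12,0.24,0.36,0.48,0.61],
  "gripper": [0.2,0.2,0.2,0.2,0.2]
}}

```text
time_s: 10.32
eef_pos: [0.4804, 0.0032, 0.1422]
ee_rot: [-0.429, -0.569, -0.403, 0.574]
wrist_force: [-0.5, -0.5, 0.2]
grip_width: 0.597
```

```bash
python3 - <<'E'
from h import *
w=camera("wrist")
m=trace(w,"harmonica")[0];k,_=cv2.findContours(m["mask"].astype(np.uint8),0,2);k=max(k,key=cv2.contourArea)
print(m["p"],cv2.minAreaRect(np.array([at(w,q[0],.034)[:2] for q in k],np.float32)))
for x in place_of(w,"harmonica_low_end"): print(round(x["p"],2),np.round(x["centre"]),at(w,x["centre"],.017))
print(get_state()["joints"])
plan([.480,0.002,.020],-.291)
E
```

```text
0.65 ((0.4814426600933075, 0.005188271403312683), (0.12390302866697311, 0.02502336911857128), 73.1272201538086)
0.8 [315. 309.] [ 0.4639 -0.0536  0.017 ]
[-0.0507 -0.0323  1.6815 -0.0344  1.4753  0.2551]
TCP [0.4804 0.0032 0.1422] toolx [ 0.0154 -0.035  -0.9993] jaw yaw -0.3025240894629068 shift [122.1  -3.1  -2.2] roll -0.012 alt 3.13
```

>>> {"fn": "jog_arm", "kwargs": {
  "translation": [
    [30,-1,-1],
    [60,-2,-2],
    [90,-3,-3],
    [110,-3,-3],
    [118,-3,-3]
  ],
  "roll": [-0.01,-0.01,-0.01,-0.01,-0.01],
  "gripper": [0.2,0.2,0.2,0.2,0.2]
}}

```text
time_s: 10.88
eef_pos: [0.4781, 0.0029, 0.0207]
ee_rot: [-0.435, -0.562, -0.411, 0.571]
wrist_force: [-1.4, 0.2, -0.6]
grip_width: 0.605
```

```bash
python3 - <<'E'
from h import *
w=camera("wrist");save(w,"w3.png")
m=trace(w,"harmonica")
if m:
    k,_=cv2.findContours(m[0]["mask"].astype(np.uint8),0,2);k=max(k,key=cv2.contourArea)
    print(m[0]["p"],cv2.minAreaRect(np.array([at(w,q[0],.034)[:2] for q in k],np.float32)))
plan([.4805,0.003,.017],-.293)
E
```

```text
0.83 ((0.4833388924598694, 0.012426435947418213), (0.11364461481571198, 0.023697132244706154), 73.236572265625)
TCP [0.4794 0.0028 0.023 ] toolx [ 0.0124 -0.0349 -0.9993] jaw yaw -0.2902031750069818 shift [ 6.   0.9 -0.7] roll 0.003 alt -3.139
```

View pics/w3.png

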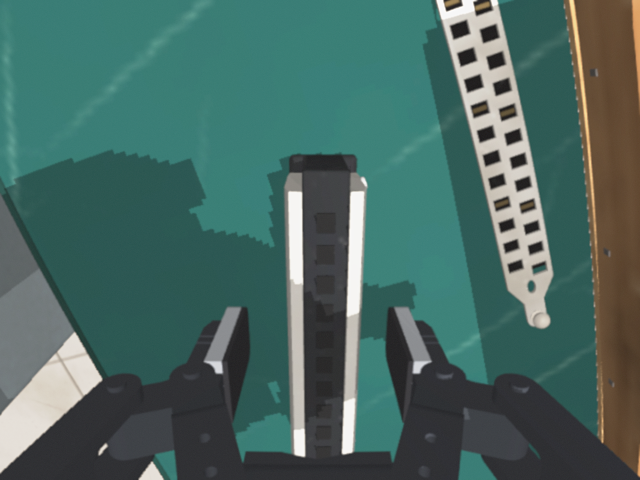

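>>> {"fn": "jog_arm", "kwargs": {
  "translation": [
    [3,1,-1],
    [6,1,-1],
    [6,1,-1],
    [6,1,-1],
    [6,1,-1]
  ],
  "roll": [0,0,0,0,0],
  "gripper": [0.2,0.2,-0.2,-0.4,-0.6],
  "newtons": 25
}}

```text
time_s: 11.4
eef_pos: [0.4811, 0.0033, 0.0177]
ee_rot: [-0.435, -0.563, -0.41, 0.57]
wrist_force: [-0.2, 0.3, -0.1]
grip_width: 0.203
```

>>> {"fn": "jog_arm", "kwargs": {
  "translation": [
    [0,0,0],
    [0,0,0],
    [0,0,0],
    [0,0,0],
    [0,0,0]
  ],
  "roll": [0,0,0,0,0],
  "gripper": [-1,-1,-1,-1,-1]
}}

```text
time_s: 11.82
eef_pos: [0.4813, 0.0033, 0.0179]
ee_rot: [-0.435, -0.564, -0.409, 0.57]
wrist_force: [-0.4, -0.1, 2.3]
grip_width: 0.16
```

```bash
python3 - <<'E'
from h import *
w=camera("wrist");save(w,"w4.png")
x,R,s=pose();print(x,R[:,0],s["grip_width"],s["grip_width"]*85,s["wrist_force"])
a=w["color"][140:480,220:430,::-1];f=600/340
cv2.imwrite("pics/w4c.png",cv2.resize(a,None,fx=f,fy=f,interpolation=2))
E
```

```text
[0.4813 0.0033 0.0179] [ 0.014  -0.035  -0.9993] 0.1579694996124522 13.427407467058439 [-0.4631  0.1718  1.8836]
```

View pics/w4c.png

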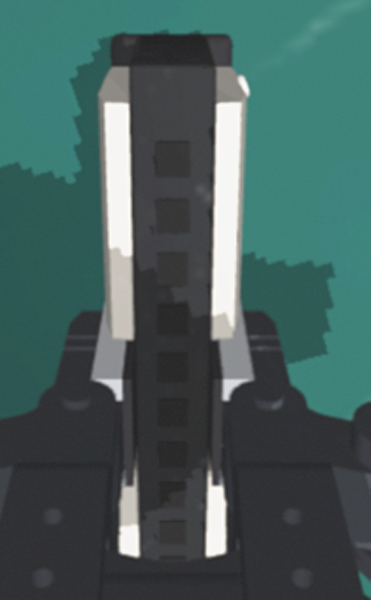

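```bash
python3 - <<'E'
from h import *
w=camera("wrist");G=w["color"].astype(np.float32)[:,:,1]
def mirror(r0,r1,din,dout,cs=np.arange(308,328,.25)):
    best=[]
    for c in cs:
        d=np.arange(din,dout,.5);rr=np.arange(r0,r1)
        X,Y=np.meshgrid(d,rr);X=X.astype(np.float32);Y=Y.astype(np.float32)
        A=cv2.remap(G,(c+X).astype(np.float32),Y,1);B=cv2.remap(G,(c-X).astype(np.float32),Y,1)
        ga=np.gradient(A,axis=1);gb=np.gradient(B,axis=1)
        best.append(np.corrcoef(ga.ravel(),gb.ravel())[0,1])
    i=int(np.argmax(best));return cs[i],round(best[i],3)
print("fingers low rows",mirror(400,478,45,110),"knuckles",mirror(330,400,34,75))
print("comb (dark band)",mirror(200,250,4,30),mirror(225,300,4,26))
for r in range(160,176,3): print(r,G[r,275:362].astype(int).tolist())
x,R,s=pose()
for d in(0,.03,.06):
  for dz in (-.06,):
    print("proj tool-plane",d,proj(w,x+R@np.array([.01-d,0,dz])))
E
```

```text
fingers low rows (np.float64(317.25), np.float64(0.863)) knuckles (np.float64(317.25), np.float64(0.927))
comb (dark band) (np.float64(317.5), np.float64(0.969)) (np.float64(317.5), np.float64(0.958))
160 [128, 129, 128, 125, 123, 124, 119, 108, 99, 87, 67, 59, 53, 48, 51, 51, 53, 53, 54, 54, 53, 54, 51, 52, 46, 43, 43, 42, 43, 43, 40, 41, 38, 37, 37, 39, 40, 40, 39, 39, 41, 41, 45, 42, 43, 45, 45, 42, 44, 44, 43, 43, 40, 40, 38, 39, 40, 42, 42, 44, 46, 48, 51, 53, 54, 54, 54, 53, 53, 53, 53, 55, 57, 66, 85, 111, 128, 133, 132, 131, 131, 131, 132, 132, 132, 132, 133]
163 [116, 97, 89, 88, 89, 91, 88, 77, 57, 46, 46, 50, 48, 48, 53, 60, 65, 66, 66, 66, 65, 58, 48, 45, 42, 39, 37, 38, 38, 37, 38, 37, 38, 37, 38, 38, 38, 37, 40, 38, 38, 34, 38, 39, 36, 40, 37, 39, 36, 37, 37, 37, 38, 39, 39, 38, 37, 35, 39, 38, 37, 40, 50, 61, 66, 65, 65, 65, 63, 62, 66, 67, 67, 65, 63, 69, 98, 126, 133, 133, 131, 132, 132, 131, 132, 131, 132]
166 [128, 117, 96, 90, 89, 90, 88, 74, 52, 44, 48, 48, 49, 49, 51, 51, 53, 54, 52, 49, 48, 43, 44, 42, 39, 39, 40, 39, 39, 41, 40, 41, 41, 42, 42, 41, 42, 40, 39,
[... 711 characters left out ...]
40, 40, 39, 39, 38, 40, 38, 40, 38, 40, 42, 40, 39, 44, 40, 42, 39, 41, 41, 41, 41, 40, 43, 44, 40, 42, 42, 41, 41, 43, 55, 66, 70, 69, 68, 69, 69, 68, 65, 59, 64, 93, 125, 132, 131, 130, 132, 131, 131, 132, 131, 132]
175 [90, 91, 90, 92, 90, 92, 91, 84, 59, 48, 48, 49, 51, 49, 49, 50, 50, 49, 48, 43, 43, 44, 42, 43, 41, 43, 42, 44, 43, 44, 43, 43, 42, 43, 41, 43, 42, 43, 41, 42, 39, 38, 39, 42, 43, 43, 41, 43, 42, 41, 41, 43, 42, 42, 41, 41, 41, 44, 43, 43, 42, 44, 42, 41, 41, 46, 57, 67, 68, 69, 67, 68, 67, 65, 60, 66, 96, 126, 133, 131, 131, 132, 130, 132, 133, 131, 131]
proj tool-plane 0 [315.9339 165.6756]
proj tool-plane 0.03 [315.4873 181.7966]
proj tool-plane 0.06 [314.7484 208.5393]
```

>>> {"fn": "jog_arm", "kwargs": {
  "translation": [
    [-15,0,0],
    [-45,0,0],
    [-80,0,0],
    [-115,0,0],
    [-150,0,0]
  ],
  "roll": [0,0,0,0,0],
  "gripper": [-1,-1,-1,-1,-1]
}}

```text
time_s: 12.33
eef_pos: [0.4786, 0.0086, 0.169]
ee_rot: [-0.435, -0.563, -0.41, 0.571]
wrist_force: [0.4, -0.5, -1.2]
grip_width: 0.16
```

>>> {"fn": "jog_arm", "kwargs": {
  "translation": [
    [0,0,0],
    [0,0,0],
    [0,0,0],
    [0,0,0],
    [0,0,0]
  ],
  "roll": [0.12,0.24,0.36,0.48,0.6],
  "gripper": [-1,-1,-1,-1,-1]
}}

```text
time_s: 12.75
eef_pos: [0.4784, 0.0086, 0.1686]
ee_rot: [0.247, 0.667, 0.221, -0.667]
wrist_force: [0.4, -0.6, -0.1]
grip_width: 0.155
```

>>> {"fn": "jog_arm", "kwargs": {
  "translation": [
    [0,0,0],
    [0,0,0],
    [0,0,0],
    [0,0,0],
    [0,0,0]
  ],
  "roll": [0.12,0.24,0.36,0.48,0.6],
  "gripper": [-1,-1,-1,-1,-1]
}}

```text
time_s: 13.17
eef_pos: [0.4782, 0.0086, 0.1682]
ee_rot: [0.037, 0.71, 0.012, -0.703]
wrist_force: [0.1, -0.1, -0.4]
grip_width: 0.16
```

```bash
cat > ends.py <<'E'
from h import *
x,R,s=pose();print("TCP",x,"toolx",R[:,0],"grip",s["grip_width"],"j",s["joints"])
# physical ends in tool frame: orig right end is +tool z, left end -tool z ; rail underside ~18 mm ahead
for cam in("top","side","wrist"):
    w=camera(cam)
    for e,n in((.061,"origRIGHT"),(-.061,"origLEFT")): print(cam,n,proj(w,x+R@np.array([.001,0,e])).round())
    for q in place_of(w,"harmonica_low_end")+trace(w,"harmonica")[:1]: print("   ",round(q["p"],2),np.round(q["centre"]),"trace" if "mask" in q else "low")
E
python3 ends.py
```

```text
TCP [0.4782 0.0086 0.1682] toolx [ 0.0116 -0.0349 -0.9993] grip 0.15954297171366835 j [-0.0396 -0.0552  1.6507 -0.0345  1.5332  1.4636]
top origRIGHT [228. 318.]
top origLEFT [225. 263.]
    0.44 [230. 318.] low
    0.24 [352. 312.] low
    0.45 [234. 309.] trace
side origRIGHT [232. 199.]
side origLEFT [268. 186.]
    0.83 [229. 199.] low
    0.27 [318. 274.] low
    0.84 [246. 197.] trace
wrist origRIGHT [317. 460.]
wrist origLEFT [320. 167.]
    0.85 [317. 456.] low
    0.74 [320. 280.] trace
```

>>> {"fn": "jog_arm", "kwargs": {
  "translation": [
    [0,0,0],
    [0,0,0],
    [0,0,0],
    [0,0,0],
    [0,0,0]
  ],
  "roll": [0.12,0.24,0.36,0.48,0.6],
  "gripper": [-1,-1,-1,-1,-1]
}}

```text
time_s: 14.03
eef_pos: [0.4784, 0.0086, 0.1685]
ee_rot: [-0.174, 0.69, -0.196, -0.675]
wrist_force: [-0.1, -0.6, -1.1]
grip_width: 0.158
```

>>> {"fn": "jog_arm", "kwargs": {
  "translation": [
    [0,0,0],
    [0,0,0],
    [0,0,0],
    [0,0,0],
    [0,0,0]
  ],
  "roll": [0.12,0.24,0.36,0.48,0.6],
  "gripper": [-1,-1,-1,-1,-1]
}}

```text
time_s: 14.45
eef_pos: [0.4784, 0.0086, 0.1685]
ee_rot: [-0.372, 0.607, -0.388, -0.586]
wrist_force: [-1.0, 0.2, -0.3]
grip_width: 0.162
```

```bash
python3 ends.py
```

```text
TCP [0.4784 0.0086 0.1685] toolx [ 0.0123 -0.0349 -0.9993] grip 0.161640338006432 j [-0.0396 -0.0555  1.6502 -0.0344  1.5332  2.6663]
top origRIGHT [202. 303.]
top origLEFT [252. 278.]
    0.7 [470. 259.] low
    0.52 [241. 285.] trace
side origRIGHT [236. 185.]
side origLEFT [265. 201.]
    0.51 [237. 186.] low
    0.82 [256. 198.] trace
wrist origRIGHT [318. 459.]
wrist origLEFT [321. 165.]
    0.75 [318. 456.] low
    0.92 [320. 281.] trace
```

```bash
python3 - <<'E'
from h import *
O=[];L=[]
for i in range(16):
    w=camera("wrist")
    a=[q for q in place_of(w,"harmonica") if q["p"]>.4];b=[q for q in place_of(w,"harmonica_low_end") if q["p"]>.3]
    if a:O.append(a[0]["centre"])
    if b:L.append(b[0]["centre"])
for n,v in(("origin",O),("low",L)):
    v=np.array(v);print(n,len(v),v.mean(0),v.std(0),np.median(v,0),v.round(1).tolist())
E
```

```text
origin 14 [321.1143 312.3357] [1.2374 0.9766] [320.95 312.3 ] [[318.9, 311.7], [322.8, 311.6], [319.7, 311.5], [322.4, 311.9], [321.0, 312.4], [320.9, 312.0], [321.0, 313.5], [320.6, 310.3], [321.8, 313.3], [320.8, 312.2], [320.5, 312.7], [321.7, 312.7], [319.8, 312.4], [323.7, 314.5]]
low 15 [317.46   456.0333] [1.321  1.1049] [317.6 456. ] [[318.1, 456.0], [317.4, 458.4], [318.1, 456.5], [317.3, 456.3], [316.4, 455.4], [317.6, 457.1], [319.2, 457.3], [318.7, 455.9], [316.7, 455.1], [318.5, 453.3], [319.0, 455.5], [313.7, 456.2], [316.4, 455.6], [317.0, 456.4], [317.8, 455.5]]
```

```bash
python3 - <<'E'
from h import *
w=camera("wrist");x,R,s=pose();S=6
H,W=int(130*S),int(34*S)
u,v=np.meshgrid((np.arange(W)-W/2)/S/1000,(np.arange(H)-H/2)/S/1000)
out=[]
P=x+(R@np.stack([np.full(u.size,-.0161),u.ravel(),v.ravel()])).T
px=np.array([proj(w,p) for p in P],np.float32).reshape(H,W,2)
im=cv2.remap(w["color"],px[...,0],px[...,1],cv2.INTER_CUBIC)[:,:,::-1]
g=np.clip((im.astype(float)-20)*3,0,255).astype(np.uint8)
o=cv2.hconcat([im,g]);o=cv2.rotate(o,cv2.ROTATE_90_COUNTERCLOCKWISE)
cv2.imwrite("pics/rect.png",o);print(o.shape)
c=im[:,W//2-8:W//2+9].mean((1,2));print((c[::6]).astype(int).tolist())
E
```

```text
(408, 780, 3)
[45, 35, 36, 37, 37, 56, 62, 61, 61, 61, 61, 61, 61, 61, 61, 61, 61, 59, 51, 50, 50, 50, 50, 50, 61, 62, 62, 59, 50, 50, 50, 50, 50, 50, 59, 61, 61, 58, 50, 50, 51, 49, 50, 50, 57, 61, 61, 56, 48, 50, 51, 47, 44, 43, 44, 44, 44, 40, 37, 38, 38, 38, 38, 38, 44, 45, 45, 38, 38, 38, 38, 38, 38, 38, 44, 44, 46, 35, 38, 38, 38, 38, 38, 41, 44, 45, 46, 36, 37, 38, 37, 37, 38, 41, 44, 44, 41, 37, 38, 38, 37, 38, 37, 43, 44, 45, 37, 37, 42, 44, 43, 39, 39, 42, 43, 43, 44, 43, 49, 0, 0, 0, 0, 0, 0, 0, 0, 0, 0, 0]
```

View pics/rect.png

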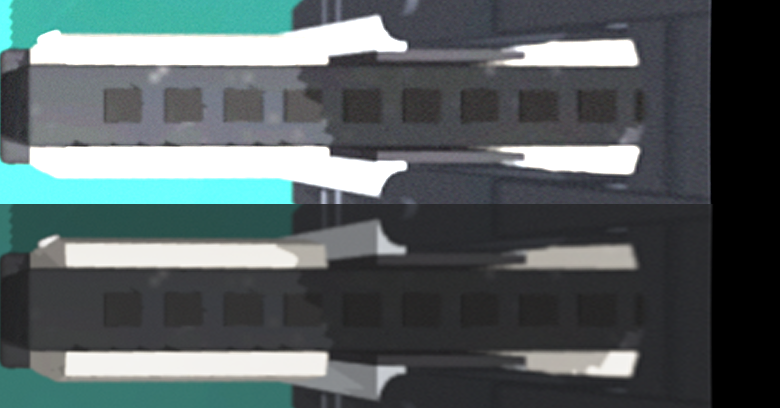

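>>> {"fn": "jog_arm", "kwargs": {
  "translation": [
    [35,0,0],
    [70,0,0],
    [100,0,0],
    [120,0,0],
    [130,0,0]
  ],
  "roll": [0,0,0,0,0],
  "gripper": [-1,-1,-1,-1,-1]
}}

```text
time_s: 17.77
eef_pos: [0.4782, 0.0041, 0.0355]
ee_rot: [-0.369, 0.606, -0.387, -0.589]
wrist_force: [-1.1, 0.2, -0.7]
grip_width: 0.159
```

>>> {"fn": "jog_arm", "kwargs": {
  "translation": [
    [3,0,0],
    [6,0,0],
    [9,0,0],
    [11,0,0],
    [13,0,0]
  ],
  "roll": [0,0,0,0,0],
  "gripper": [-1,-1,-1,-1,-1]
}}

```text
time_s: 18.18
eef_pos: [0.4791, 0.0036, 0.0235]
ee_rot: [-0.37, 0.607, -0.387, -0.588]
wrist_force: [-0.2, -0.5, -1.1]
grip_width: 0.162
```

>>> {"fn": "jog_arm", "kwargs": {
  "translation": [
    [2,0,0],
    [4,0,0],
    [5,0,0],
    [5,0,0],
    [5,0,0]
  ],
  "roll": [0,0,0,0,0],
  "gripper": [-1,-1,-0.7,-0.3,0]
}}

```text
time_s: 18.6
eef_pos: [0.4791, 0.0035, 0.0185]
ee_rot: [-0.37, 0.607, -0.387, -0.588]
wrist_force: [-0.3, -0.1, -0.4]
grip_width: 0.428
```

>>> {"fn": "jog_arm", "kwargs": {
  "translation": [
    [-10,0,0],
    [-30,0,0],
    [-50,0,0],
    [-60,0,0],
    [-60,0,0]
  ],
  "roll": [0,0,0,0,-0.1],
  "gripper": [0.2,0.2,0.2,0.2,0.2]
}}

```text
time_s: 19.02
eef_pos: [0.4802, 0.0057, 0.0818]
ee_rot: [-0.34, 0.626, -0.356, -0.605]
wrist_force: [0.5, 0.1, -0.3]
grip_width: 0.604
```

>>> {"fn": "jog_arm", "kwargs": {
  "translation": [
    [0,0,0],
    [0,0,0],
    [0,0,0],
    [0,0,0],
    [0,0,0]
  ],
  "roll": [-0.124,-0.248,-0.372,-0.496,-0.62],
  "gripper": [0.2,0.2,0.2,0.2,0.2]
}}

```text
time_s: 19.43
eef_pos: [0.4801, 0.0058, 0.082]
ee_rot: [-0.131, 0.7, -0.152, -0.685]
wrist_force: [0.5, -0.5, 0.2]
grip_width: 0.599
```

>>> {"fn": "jog_arm", "kwargs": {
  "translation": [
    [0,0,0],
    [0,0,0],
    [0,0,0],
    [0,0,0],
    [0,0,0]
  ],
  "roll": [-0.124,-0.248,-0.372,-0.496,-0.62],
  "gripper": [0.2,0.2,0.2,0.2,0.2]
}}

```text
time_s: 19.85
eef_pos: [0.48, 0.0059, 0.0822]
ee_rot: [0.091, 0.707, 0.066, -0.699]
wrist_force: [-0.0, -0.3, 0.4]
grip_width: 0.598
```

>>> {"fn": "jog_arm", "kwargs": {
  "translation": [
    [0,0,0],
    [0,0,0],
    [0,0,0],
    [0,0,0],
    [0,0,0]
  ],
  "roll": [-0.124,-0.248,-0.372,-0.496,-0.62],
  "gripper": [0.2,0.2,0.2,0.2,0.2]
}}

```text
time_s: 20.27
eef_pos: [0.4799, 0.006, 0.0823]
ee_rot: [-0.304, -0.644, -0.277, 0.645]
wrist_force: [0.8, 0.5, -0.1]
grip_width: 0.599
```

>>> {"fn": "jog_arm", "kwargs": {
  "translation": [
    [0,0,0],
    [0,0,0],
    [0,0,0],
    [0,0,0],
    [0,0,0]
  ],
  "roll": [-0.124,-0.248,-0.372,-0.496,-0.62],
  "gripper": [0.2,0.2,0.2,0.2,0.2]
}}

```text
time_s: 20.68
eef_pos: [0.4798, 0.0061, 0.0825]
ee_rot: [-0.487, -0.52, -0.462, 0.528]
wrist_force: [-0.5, 0.2, -0.1]
grip_width: 0.598
```

>>> {"fn": "jog_arm", "kwargs": {
  "translation": [
    [0,0,0],
    [0,0,0],
    [0,0,0],
    [0,0,0],
    [0,0,0]
  ],
  "roll": [-0.124,-0.248,-0.372,-0.496,-0.56],
  "gripper": [0.2,0.2,0.2,0.2,0.2]
}}

```text
time_s: 21.1
eef_pos: [0.4797, 0.0062, 0.0827]
ee_rot: [0.613, 0.363, 0.591, -0.378]
wrist_force: [0.7, -0.2, 0.3]
grip_width: 0.597
```

```bash
python3 - <<'E'
from h import *
w=camera("wrist");save(w,"w5.png")
m=trace(w,"harmonica")
if m:
    k,_=cv2.findContours(m[0]["mask"].astype(np.uint8),0,2);k=max(k,key=cv2.contourArea)
    r=cv2.minAreaRect(np.array([at(w,q[0],.034)[:2] for q in k],np.float32));print(m[0]["p"],r)
for x in place_of(w,"harmonica_low_end"): print(round(x["p"],2),np.round(x["centre"]),at(w,x["centre"],.017))
print(get_state()["joints"],get_state()["time_s"])
plan([.479,.003,.018],.436)
E
```

```text
0.6 ((0.4794767200946808, 0.005783002823591232), (0.024168450385332108, 0.1240108534693718), 25.416290283203125)
0.84 [321. 146.] [0.4555 0.0592 0.017 ]
0.74 [317. 256.] [0.4781 0.0094 0.017 ]
[-0.0451  0.0286  1.7459 -0.0343  1.3508 -0.4971] 21.25
TCP [0.4797 0.0062 0.0826] toolx [ 0.0149 -0.0342 -0.9993] jaw yaw 0.4591546954346127 shift [64.6 -1.9  0.1] roll 0.023 alt -3.118
```

View pics/w5.png

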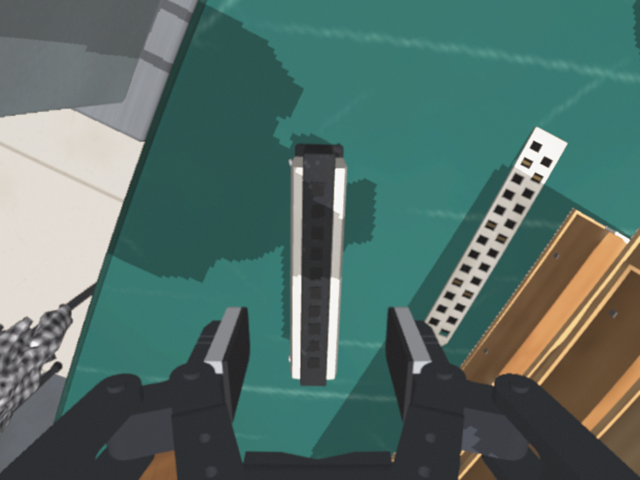

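>>> {"fn": "jog_arm", "kwargs": {
  "translation": [
    [25,-1,0],
    [45,-1,0],
    [58,-2,0],
    [64,-2,0],
    [64,-2,0]
  ],
  "roll": [0.015,0.015,0.015,0.015,0.015],
  "gripper": [0.2,0.2,0.2,0.2,0.2],
  "newtons": 25
}}

```text
time_s: 21.67
eef_pos: [0.4779, 0.0031, 0.0173]
ee_rot: [0.607, 0.37, 0.587, -0.386]
wrist_force: [0.3, 0.1, -0.6]
grip_width: 0.603
```

>>> {"fn": "jog_arm", "kwargs": {
  "translation": [
    [0,0,0],
    [0,0,0],
    [0,0,0],
    [0,0,0],
    [0,0,0]
  ],
  "roll": [0,0,0,0,0],
  "gripper": [-0.3,-0.7,-1,-1,-1]
}}

```text
time_s: 22.08
eef_pos: [0.4787, 0.0031, 0.0185]
ee_rot: [0.608, 0.371, 0.587, -0.386]
wrist_force: [-0.7, 0.2, 4.8]
grip_width: 0.161
```

>>> {"fn": "jog_arm", "kwargs": {
  "translation": [
    [0,0,0],
    [-15,0,0],
    [-45,0,0],
    [-80,0,0],
    [-115,0,0]
  ],
  "roll": [0,0,0,0,0],
  "gripper": [-1,-1,-1,-1,-1]
}}

```text
time_s: 22.5
eef_pos: [0.4762, 0.0071, 0.134]
ee_rot: [0.607, 0.37, 0.587, -0.386]
wrist_force: [0.8, 0.0, -0.9]
grip_width: 0.165
```

```bash
python3 - <<'E'
from h import *
print(get_state()["grip_width"])
plan([.540,-.285,.20],-.24)
E
```

```text
0.16549165525921158
TCP [0.4762 0.0071 0.134 ] toolx [ 0.012  -0.034  -0.9994] jaw yaw 0.44228879691964296 shift [-55.3 -67.6 293.5] roll 0.682 alt -2.459
```

>>> {"fn": "jog_arm", "kwargs": {
  "translation": [
    [-25,-3,20],
    [-45,-8,52],
    [-55,-14,90],
    [-58,-20,130],
    [-58,-24,170]
  ],
  "roll": [0,0,0,0,0],
  "gripper": [-1,-1,-1,-1,-1]
}}

```text
time_s: 22.92
eef_pos: [0.5271, -0.1565, 0.1998]
ee_rot: [0.608, 0.37, 0.587, -0.386]
wrist_force: [0.5, 0.8, -0.6]
grip_width: 0.158
```

>>> {"fn": "jog_arm", "kwargs": {
  "translation": [
    [0,-3,20],
    [0,-3,37],
    [0,-3,37],
    [0,-3,37],
    [0,-3,37]
  ],
  "roll": [0.12,0.24,0.36,0.48,0.6],
  "gripper": [-1,-1,-1,-1,-1]
}}

```text
time_s: 23.33
eef_pos: [0.54, -0.1916, 0.2005]
ee_rot: [-0.47, -0.535, -0.445, 0.543]
wrist_force: [0.8, 0.2, -1.4]
grip_width: 0.16
```

>>> {"fn": "jog_arm", "kwargs": {
  "translation": [
    [0,0,0],
    [0,0,0]
  ],
  "roll": [0.08,0.08],
  "gripper": [-1,-1]
}}

```text
time_s: 23.5
eef_pos: [0.5397, -0.1916, 0.1998]
ee_rot: [-0.447, -0.554, -0.422, 0.562]
wrist_force: [-0.4, 0.7, -0.7]
grip_width: 0.157
```

```bash
python3 - <<'E'
from h import *
w=camera("wrist");save(w,"w6.png")
x,R,s=pose();print(x,R[:,0],s["grip_width"],s["joints"],s["time_s"])
for n,z in(("seat",.062),("key_1_top",.092),("key_4_top",.092)):
    for q in place_of(w,n)[:4]: print(n,round(q["p"],2),np.round(q["centre"]),at(w,q["centre"],z))
plan([.560,-.285,.10],-.24)
E
```

```text
[ 0.5398 -0.1916  0.2   ] [ 0.0122 -0.034  -0.9993] 0.15701413758269445 [-0.3929  0.1837  1.337  -0.0267  1.5966 -0.1515] 23.55
seat 0.6 [382. 330.] [ 0.5685 -0.2866  0.062 ]
key_1_top 0.91 [165. 274.] [ 0.444  -0.1921  0.092 ]
key_1_top 0.36 [183. 378.] [ 0.4262 -0.2695  0.092 ]
key_4_top 0.3 [290. 293.] [ 0.5163 -0.2249  0.092 ]
TCP [ 0.5399 -0.1915  0.2003] toolx [ 0.0129 -0.0342 -0.9993] jaw yaw -0.24137100359864522 shift [103.7  39.8  82.9] roll -0.001 alt 3.14
```

View pics/w6.png

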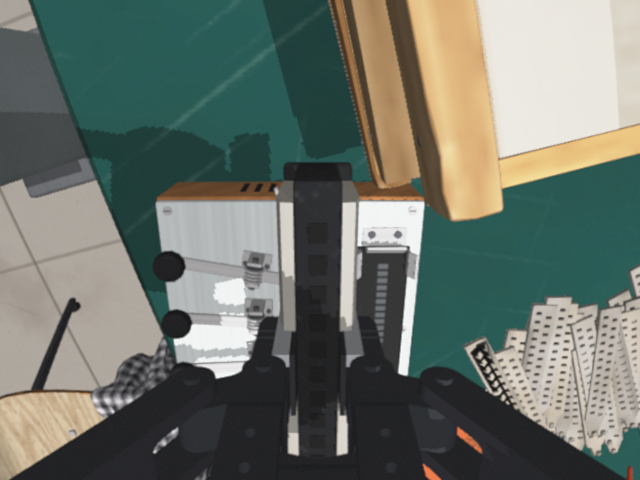

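```bash
python3 - <<'E'
from h import *
w=camera("wrist");g=w["color"].astype(float).mean(2)
for r in (255,275,300,320,340): print(r,g[r,350:430].astype(int).tolist())
for r in(215,): print(r,g[r,150:180].astype(int).tolist(),g[r,415:435].astype(int).tolist())
for r in(330,): print(r,g[r,160:190].astype(int).tolist(),g[r,400:425].astype(int).tolist())
print("col383",g[225:300,383].astype(int).tolist()); print("col 220",g[185:215,220].astype(int).tolist()); print("col 395",g[185:215,395].astype(int).tolist())
x=camera("wrist") if 0 else w
for p,z in(((167,197),.06),((425,199),.06),((384,250),.06)): print(p,at(w,p,z))
E
```

```text
255 [218, 218, 218, 209, 170, 131, 124, 147, 177, 192, 180, 116, 63, 54, 53, 55, 55, 56, 55, 54, 54, 56, 54, 54, 55, 55, 56, 55, 55, 53, 54, 55, 56, 54, 53, 52, 54, 54, 55, 53, 53, 54, 55, 55, 54, 53, 53, 54, 54, 54, 55, 55, 50, 42, 43, 58, 74, 94, 133, 154, 156, 155, 152, 149, 144, 154, 191, 209, 169, 107, 74, 71, 71, 71, 70, 71, 70, 70, 71, 71]
275 [216, 215, 210, 181, 137, 122, 144, 182, 192, 178, 115, 63, 52, 53, 54, 54, 55, 54, 54, 56, 55, 55, 56, 54, 54, 60, 79, 100, 105, 105, 106, 105, 105, 106, 106, 104, 89, 64, 53, 56, 55, 54, 54, 55, 57, 57, 57, 55, 54, 53, 55, 54, 54, 53, 54, 85, 136, 156, 156, 155, 156, 153, 147, 166, 216, 220, 168, 102, 70, 70, 70, 71, 71, 71, 70, 70, 70, 71, 72, 69]
300 [214, 214, 193, 142, 118, 101, 71, 55, 55, 54, 56, 54, 56, 56, 55, 54, 54, 54, 55, 56, 55, 55, 55, 58, 75, 99, 112, 114, 114, 114, 115, 114, 114, 111, 96, 70, 55, 55, 54, 56, 55, 55, 55, 54, 53, 56, 54, 54, 54, 53, 54, 53, 53, 127, 228, 245, 244, 243, 242, 242, 242, 242, 242, 227, 152, 85, 68, 69, 70, 71, 72, 72, 72, 69, 71, 72, 70, 72, 71, 70]
320 [212, 192, 152, 123, 110, 101, 100, 87,
[... 1196 characters left out ...]
 228, 229, 231, 233, 232, 222, 179, 165, 172, 156, 106, 156, 220, 221, 188, 164, 149, 91, 52, 54, 54, 55, 56, 55, 54, 56, 56, 75, 103, 116, 115, 115, 105, 78, 71, 94, 114, 118, 115, 106, 83, 69, 90, 113, 117, 116, 108, 89, 71, 91, 112, 119, 117, 109, 88, 71, 92, 112, 118, 115, 103, 78, 69, 92]
col 220 [67, 67, 68, 69, 71, 70, 73, 72, 71, 72, 78, 90, 99, 103, 111, 130, 161, 176, 182, 182, 182, 181, 181, 182, 182, 181, 181, 182, 182, 182]
col 395 [121, 117, 95, 79, 75, 77, 77, 77, 76, 74, 77, 92, 117, 135, 139, 132, 153, 220, 239, 243, 243, 243, 243, 243, 243, 243, 242, 242, 242, 242]
(167, 197) [ 0.4504 -0.152   0.06  ]
(425, 199) [ 0.6164 -0.1955  0.06  ]
(384, 250) [ 0.5827 -0.2247  0.06  ]
```

```bash
python3 - <<'E'
from h import *
w=camera("wrist")
def line(n,pts,z):
    P=np.array([at(w,p,z)[:2] for p in pts]);d=P[0]-P[-1];print(n,P.tolist(),"yaw of +y:",np.arctan2(-d[0],d[1]));return P
B=line("back edge",[(422.9,215),(414.1,300),(410.9,330),(409.9,340)],.06)
Hc=line("holes",[(381.3,275),(379.5,300),(378,320)],.062)
A=np.array([at(w,p,.06)[:2] for p in((220,200.5),(395,201.5))]);d=A[1]-A[0];yaw=np.arctan2(d[1],d[0]);print("left edge",A,"yaw",yaw)
for yw in(-.235,yaw):
    ux=np.array([np.cos(yw),np.sin(yw)]);uy=np.array([-ux[1],ux[0]])
    # left edge at chest y=+.1 ; back edge x=+.096 ; seat x from holes
    by=np.mean(A@uy)-.1;bx=np.mean(B@ux)-.096;hx=np.mean(Hc@ux)
    print(yw,"chest origin",ux*bx+uy*by,"seat",ux*hx+uy*by,"seat x in chest",hx-bx)
x,R,s=pose();print(x,R[:,0],s["time_s"])
E
```

```text
back edge [[0.6133063820722423, -0.20630354659386163], [0.5969773902625948, -0.2688497304261048], [0.590618799875311, -0.2934832773489622], [0.5884736818485966, -0.3020676392869034]] yaw of +y: -0.2537227495766413
holes [[0.5772065043691537, -0.24201630336155394], [0.5722333515026734, -0.26120089565420945], [0.5680515531943657, -0.2772471785726541]] yaw of +y: -0.25423308851438325
left edge [[ 0.4839 -0.1632]
 [ 0.5965 -0.1924]] yaw -0.2540859526532149
-0.235 chest origin [ 0.498  -0.2705] seat [ 0.5661 -0.2868] seat x in chest 0.0700847353245978
-0.2540859526532149 chest origin [ 0.4976 -0.27  ] seat [ 0.5654 -0.2876] seat x in chest 0.0700602728127292
[ 0.54   -0.1916  0.2005] [ 0.0131 -0.0343 -0.9993] 23.8
```

```bash
python3 - <<'E'
from h import *
plan([.565,-.2875,.105],-.254)
E
```

```text
TCP [ 0.54   -0.1916  0.2005] toolx [ 0.0131 -0.0343 -0.9993] jaw yaw -0.24227290328417225 shift [99.  45.3 84.2] roll 0.012 alt -3.13
```

Lateral first (staying high over the buttons), then down.

>>> {"fn": "jog_arm", "kwargs": {
  "translation": [
    [0,15,28],
    [0,30,56],
    [0,45,84],
    [20,45,84],
    [45,45,84]
  ],
  "roll": [0.012,0.012,0.012,0.012,0.012],
  "gripper": [-1,-1,-1,-1,-1]
}}

```text
time_s: 24.22
eef_pos: [0.565, -0.2877, 0.1608]
ee_rot: [-0.446, -0.556, -0.418, 0.563]
wrist_force: [-1.3, -0.3, -0.8]
grip_width: 0.159
```

>>> {"fn": "jog_arm", "kwargs": {
  "translation": [
    [20,0,0],
    [35,0,0],
    [45,0,0],
    [50,0,0],
    [50,0,0]
  ],
  "roll": [0,0,0,0,0],
  "gripper": [-1,-1,-1,-1,-1]
}}

```text
time_s: 24.63
eef_pos: [0.5656, -0.2893, 0.1098]
ee_rot: [-0.446, -0.556, -0.419, 0.563]
wrist_force: [0.3, 0.3, -1.0]
grip_width: 0.157
```

```bash
python3 - <<'E'
from h import *
plan([.565,-.2875,.0805],-.254)
t=camera("top");s=camera("side")
A=cv2.resize(t["color"][215:345,290:420,::-1],(400,400),interpolation=2);B=cv2.resize(s["color"][220:350,225:355,::-1],(400,400),interpolation=2)
cv2.imwrite("pics/hov.png",cv2.hconcat([A,B]))
E
```

```text
TCP [ 0.5656 -0.2893  0.1098] toolx [ 0.0162 -0.0362 -0.9992] jaw yaw -0.25481521996219686 shift [29.2 -1.8 -2.5] roll -0.001 alt 3.141
```

View pics/hov.png

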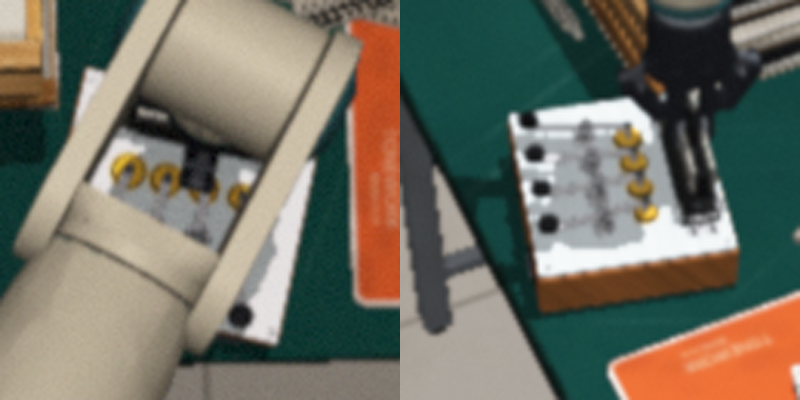

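>>> {"fn": "jog_arm", "kwargs": {
  "translation": [
    [6,-1,-1],
    [12,-2,-2],
    [17,-2,-2],
    [21,-2,-2],
    [23,-2,-2]
  ],
  "roll": [0,0,0,0,0],
  "gripper": [-1,-1,-1,-1,-1]
}}

```text
time_s: 25.15
eef_pos: [0.565, -0.2879, 0.0877]
ee_rot: [-0.446, -0.556, -0.418, 0.563]
wrist_force: [0.4, -0.9, -0.8]
grip_width: 0.159
```

>>> {"fn": "jog_arm", "kwargs": {
  "translation": [
    [1,0,0],
    [2,0,0],
    [3,0,0],
    [4,0,0],
    [4,0,0]
  ],
  "roll": [0,0,0,0,0],
  "gripper": [-1,-1,-1,-1,-1]
}}

```text
time_s: 25.57
eef_pos: [0.5651, -0.2881, 0.0837]
ee_rot: [-0.446, -0.556, -0.418, 0.563]
wrist_force: [0.2, -0.6, -1.7]
grip_width: 0.159
```

>>> {"fn": "jog_arm", "kwargs": {
  "translation": [
    [1,0,0],
    [2,0,0],
    [3,0,0],
    [3,0,0],
    [3,0,0]
  ],
  "roll": [0,0,0,0,0],
  "gripper": [-1,-1,-1,-1,-1]
}}

```text
time_s: 25.98
eef_pos: [0.5653, -0.2882, 0.081]
ee_rot: [-0.447, -0.556, -0.418, 0.562]
wrist_force: [-0.4, 0.4, 1.3]
grip_width: 0.155
```

```bash
python3 - <<'E'
from h import *
x,R,s=pose();print(x,s["wrist_force"],s["torque"],s["time_s"])
w=camera("side")
for c in (w,):
    for q in place_of(c,"harmonica")[:2]+place_of(c,"harmonica_low_end")[:2]: print(round(q["p"],2),q["centre"])
print("seat",proj(w,[.565,-.2875,.062]),"low@left",proj(w,np.array([.565,-.2875,.079])+.061*np.array([.251,.968,0])),"right",proj(w,np.array([.565,-.2875,.079])-.061*np.array([.251,.968,0])))
E
```

```text
[ 0.5653 -0.2882  0.081 ] [-0.3598  0.3809  1.338 ] [ 0.048   0.0503 -0.0283] 25.9833
0.57 [320.0, 276.3]
0.64 [315.7, 253.7]
seat [318.2996 274.0066] low@left [314.2814 254.5955] right [322.7567 286.3965]
```

>>> {"fn": "jog_arm", "kwargs": {
  "translation": [
    [0,0,0],
    [0,0,0],
    [0,0,0],
    [0,0,0],
    [0,0,0]
  ],
  "roll": [0,0,0,0,0],
  "gripper": [-0.6,-0.5,-0.35,-0.3,-0.3]
}}

```text
time_s: 26.55
eef_pos: [0.5652, -0.2882, 0.0808]
ee_rot: [-0.446, -0.556, -0.418, 0.562]
wrist_force: [0.5, 0.2, -0.8]
grip_width: 0.349
```

>>> {"fn": "jog_arm", "kwargs": {
  "translation": [
    [-4,0,0],
    [-12,0,0],
    [-30,0,0],
    [-55,0,0],
    [-90,0,0]
  ],
  "roll": [0,0,0,0,0],
  "gripper": [-0.3,-0.3,-0.3,-0.3,-0.3]
}}

```text
time_s: 26.97
eef_pos: [0.5625, -0.2843, 0.1697]
ee_rot: [-0.445, -0.556, -0.419, 0.563]
wrist_force: [0.3, 0.5, 0.6]
grip_width: 0.35
```

```bash
python3 - <<'E'
from h import *
w=camera("wrist");s=camera("side")
m=trace(w,"harmonica")[0];k,_=cv2.findContours(m["mask"].astype(np.uint8),0,2);k=max(k,key=cv2.contourArea)
print(m["p"],cv2.minAreaRect(np.array([at(w,q[0],.096)[:2] for q in k],np.float32)),get_state()["grip_width"])
for c in(w,s):
    for q in place_of(c,"harmonica")[:2]: print("H",round(q["p"],2),at(c,q["centre"],.062))
    for q in place_of(c,"harmonica_low_end")[:2]: print("L",round(q["p"],2),at(c,q["centre"],.079))
O=np.array([.4976,-.27]);ux=np.array([np.cos(-.254),np.sin(-.254)]);uy=np.array([-ux[1],ux[0]])
for i,y in enumerate((.063,.021,-.021,-.063)):
    p=O-.072*ux+y*uy;print("key",i+1,p)
    q=[c for c in place_of(s,f"key_{i+1}_top")[:1]]
    for c in q: print("   side",round(c["p"],2),at(s,c["centre"],.092))
p=O-.072*ux+.063*uy
plan([p[0],p[1],.17],-.254)
E
```

```text
0.92 ((0.5662097334861755, -0.28618574142456055), (0.12382917106151581, 0.024719512090086937), 75.3213119506836) 0.34896839381175676
H 0.6 [ 0.5664 -0.2889  0.062 ]
L 0.67 [ 0.4287 -0.2351  0.079 ]
L 0.62 [ 0.5812 -0.2295  0.079 ]
H 0.85 [ 0.5536 -0.3025  0.062 ]
L 0.6 [ 0.5785 -0.2276  0.079 ]
key 1 [ 0.4437 -0.1909]
   side 0.66 [ 0.4466 -0.1817  0.092 ]
key 2 [ 0.4332 -0.2316]
   side 0.43 [ 0.4405 -0.2238  0.092 ]
key 3 [ 0.4226 -0.2722]
   side 0.62 [ 0.4172 -0.2814  0.092 ]
key 4 [ 0.4121 -0.3129]
   side 0.72 [ 0.5742 -0.2387  0.092 ]
TCP [ 0.5633 -0.2847  0.1698] toolx [ 0.0165 -0.0365 -0.9992] jaw yaw -0.25490872860356695 shift [  -5.6 -139.3  -60.5] roll -0.001 alt 3.141
```

>>> {"fn": "jog_arm", "kwargs": {
  "translation": [
    [0,-36,-15],
    [0,-72,-30],
    [0,-108,-46],
    [0,-143,-60],
    [0,-143,-60]
  ],
  "roll": [0,0,0,0,0],
  "gripper": [-0.3,-1,-1,-1,-1]
}}

```text
time_s: 27.93
eef_pos: [0.4348, -0.1868, 0.1614]
ee_rot: [-0.444, -0.555, -0.421, 0.563]
wrist_force: [-0.1, 0.8, 0.1]
grip_width: -0.002
```

```bash
cat > key.py <<'E'
from h import *
import sys
O=np.array([.4976,-.27]);ux=np.array([np.cos(-.254),np.sin(-.254)]);uy=np.array([-ux[1],ux[0]])
i=int(sys.argv[1]);p=O-.076*ux+(.063-.042*(i-1))*uy
x,R,s=pose();print(s["time_s"],s["grip_width"],s["wrist_force"])
for z in (.112,.092): plan([p[0],p[1],z],-.254)
E
python3 key.py 1; python3 - <<'E'
from h import *
w=camera("wrist")
for n in("key_1_top","key_2_top"):
    for q in place_of(w,n): print(n,round(q["p"],2),np.round(q["centre"]),at(w,q["centre"],.092))
E
```

```text
27.9333 -0.0016141388797805086 [-0.0848  0.825   0.0646]
TCP [ 0.4348 -0.1868  0.1614] toolx [ 0.0102 -0.0328 -0.9994] jaw yaw -0.25377401965610447 shift [49.5  4.8  0.3] roll 0.0 alt -3.141
TCP [ 0.4348 -0.1868  0.1614] toolx [ 0.0102 -0.0328 -0.9994] jaw yaw -0.25377401965610447 shift [69.5  4.4 -0.3] roll 0.0 alt -3.141
key_1_top 0.8 [332. 266.] [ 0.4432 -0.1916  0.092 ]
```

>>> {"fn": "jog_arm", "kwargs": {
  "translation": [
    [25,5,0],
    [45,5,0],
    [55,5,0],
    [61,5,0],
    [64,5,0]
  ],
  "roll": [0,0,0,0,0],
  "gripper": [-1,-1,-1,-1,-1]
}}

```text
time_s: 28.5
eef_pos: [0.4469, -0.1949, 0.1005]
ee_rot: [-0.446, -0.556, -0.418, 0.563]
wrist_force: [0.7, -0.3, 0.8]
grip_width: 0.002
```

>>> {"fn": "jog_arm", "kwargs": {
  "translation": [
    [2,0,0],
    [4,0,0],
    [5,0,0],
    [5,0,0]
  ],
  "roll": [0,0,0,0],
  "gripper": [-1,-1,-1,-1]
}}

```text
time_s: 28.83
eef_pos: [0.4473, -0.1953, 0.0962]
ee_rot: [-0.447, -0.556, -0.418, 0.563]
wrist_force: [-0.7, 0.1, 1.7]
grip_width: 0.001
```

>>> {"fn": "jog_arm", "kwargs": {
  "translation": [
    [2,0,0],
    [4,0,0],
    [5,0,0],
    [5,0,0],
    [5,0,0]
  ],
  "roll": [0,0,0,0,0],
  "gripper": [-1,-1,-1,-1,-1]
}}

```text
time_s: 29.25
eef_pos: [0.4475, -0.1955, 0.0914]
ee_rot: [-0.447, -0.557, -0.418, 0.562]
wrist_force: [-1.5, 2.0, 4.4]
grip_width: -0.001
```

>>> {"fn": "jog_arm", "kwargs": {
  "translation": [
    [1,0,0],
    [1,0,0],
    [1,0,0],
    [1,0,0],
    [1,0,0]
  ],
  "roll": [0,0,0,0,0],
  "gripper": [-1,-1,-1,-1,-1]
}}

```text
time_s: 29.67
eef_pos: [0.4475, -0.1955, 0.091]
ee_rot: [-0.447, -0.557, -0.418, 0.562]
wrist_force: [-4.2, 3.0, 8.5]
grip_width: 0.002
```

>>> {"fn": "jog_arm", "kwargs": {
  "translation": [
    [0,0,0]
  ],
  "roll": [0],
  "gripper": [-1]
}}

```text
time_s: 29.75
eef_pos: [0.4475, -0.1955, 0.0913]
ee_rot: [-0.447, -0.557, -0.418, 0.562]
wrist_force: [-2.7, 1.8, 4.5]
grip_width: -0.001
```

```bash
python3 - <<'E'
from h import *
w=camera("wrist");save(w,"k1.png");x,R,s=pose();print(x,R[:,0],s["wrist_force"],s["time_s"])
for q in place_of(w,"key_1_top"): print(round(q["p"],2),np.round(q["centre"]),at(w,q["centre"],.084))
print(proj(w,[.4434,-.191,.084]))
E
```

```text
[ 0.4475 -0.1955  0.0913] [ 0.0185 -0.0376 -0.9991] [-2.2908  1.7814  5.1191] 29.8
0.64 [304. 315.] [ 0.4446 -0.19    0.084 ]
[302.0773 317.6806]
```

>>> {"fn": "jog_arm", "kwargs": {
  "translation": [
    [-8,0,0],
    [-18,0,0],
    [-22,-5,20],
    [-22,-9,39],
    [-22,-9,39]
  ],
  "roll": [0,0,0,0,0],
  "gripper": [-1,-1,-1,-1,-1]
}}

```text
time_s: 30.27
eef_pos: [0.4279, -0.2323, 0.1154]
ee_rot: [-0.447, -0.557, -0.416, 0.563]
wrist_force: [-0.2, 0.9, -0.2]
grip_width: 0.002
```

>>> {"fn": "jog_arm", "kwargs": {
  "translation": [
    [0,0,0],
    [0,0,0]
  ],
  "roll": [0,0],
  "gripper": [-1,-1]
}}

```text
time_s: 30.43
eef_pos: [0.4281, -0.2324, 0.1158]
ee_rot: [-0.447, -0.557, -0.416, 0.563]
wrist_force: [0.2, 0.3, 0.1]
grip_width: 0.004
```

```bash
python3 key.py 2
```

```text
30.4333 0.004235156580099038 [0.225  0.2607 0.0935]
TCP [ 0.4281 -0.2324  0.1158] toolx [ 0.0201 -0.0399 -0.999 ] jaw yaw -0.25735281754749634 shift [ 3.8  0.6 -2.2] roll -0.003 alt 3.138
TCP [ 0.4281 -0.2324  0.1158] toolx [ 0.0201 -0.0399 -0.999 ] jaw yaw -0.25735281754749634 shift [23.8 -0.  -2.8] roll -0.003 alt 3.138
```

>>> {"fn": "jog_arm", "kwargs": {
  "translation": [
    [10,0,-3],
    [16,0,-3],
    [20,0,-3],
    [23,0,-3],
    [25,0,-3]
  ],
  "roll": [0,0,0,0,0],
  "gripper": [-1,-1,-1,-1,-1]
}}

```text
time_s: 30.85
eef_pos: [0.4292, -0.2298, 0.0903]
ee_rot: [-0.447, -0.557, -0.417, 0.563]
wrist_force: [-5.2, 5.0, 11.2]
grip_width: 0.001
```

>>> {"fn": "jog_arm", "kwargs": {
  "translation": [
    [0.5,0,0],
    [0.5,0,0],
    [0.5,0,0],
    [0.5,0,0],
    [0.5,0,0]
  ],
  "roll": [0,0,0,0,0],
  "gripper": [-1,-1,-1,-1,-1]
}}

```text
time_s: 31.27
eef_pos: [0.4292, -0.2297, 0.0904]
ee_rot: [-0.447, -0.557, -0.417, 0.563]
wrist_force: [-4.8, 3.3, 8.1]
grip_width: -0.001
```

>>> {"fn": "jog_arm", "kwargs": {
  "translation": [
    [0.5,0,0],
    [0.5,0,0]
  ],
  "roll": [0,0],
  "gripper": [-1,-1]
}}

```text
time_s: 31.43
eef_pos: [0.4292, -0.2297, 0.0905]
ee_rot: [-0.447, -0.557, -0.417, 0.563]
wrist_force: [-3.7, 2.8, 7.9]
grip_width: 0.001
```

>>> {"fn": "jog_arm", "kwargs": {
  "translation": [
    [-8,0,0],
    [-18,0,0],
    [-24,0,20],
    [-24,0,42],
    [-24,0,42]
  ],
  "roll": [0,0,0,0,0],
  "gripper": [-1,-1,-1,-1,-1]
}}

```text
time_s: 31.85
eef_pos: [0.4179, -0.2721, 0.1175]
ee_rot: [-0.447, -0.557, -0.415, 0.564]
wrist_force: [-0.4, 0.0, -0.2]
grip_width: 0.001
```

>>> {"fn": "jog_arm", "kwargs": {
  "translation": [
    [0,0,0],
    [0,0,0]
  ],
  "roll": [0,0],
  "gripper": [-1,-1]
}}

```text
time_s: 32.02
eef_pos: [0.418, -0.2722, 0.1179]
ee_rot: [-0.447, -0.557, -0.415, 0.564]
wrist_force: [-0.1, -0.7, -0.0]
grip_width: -0.0
```

```bash
python3 key.py 3
```

```text
32.0167 -0.00011121645100480707 [-0.0842 -0.7106 -0.038 ]
TCP [ 0.418  -0.2722  0.1179] toolx [ 0.0207 -0.0419 -0.9989] jaw yaw -0.25889014678410743 shift [ 5.9  0.3 -1.4] roll -0.005 alt 3.137
TCP [ 0.418  -0.2722  0.1179] toolx [ 0.0207 -0.0419 -0.9989] jaw yaw -0.25889014678410743 shift [25.9 -0.4 -2.1] roll -0.005 alt 3.137
```

>>> {"fn": "jog_arm", "kwargs": {
  "translation": [
    [10,0,-2],
    [17,0,-2],
    [22,0,-2],
    [25,0,-2],
    [27,0,-2]
  ],
  "roll": [0,0,0,0,0],
  "gripper": [-1,-1,-1,-1,-1]
}}

```text
time_s: 32.43
eef_pos: [0.4188, -0.2708, 0.0903]
ee_rot: [-0.447, -0.557, -0.416, 0.564]
wrist_force: [-5.7, 5.7, 11.6]
grip_width: -0.0
```

>>> {"fn": "jog_arm", "kwargs": {
  "translation": [
    [0.5,0,0],
    [0.5,0,0],
    [0.5,0,0],
    [0.5,0,0],
    [0.5,0,0]
  ],
  "roll": [0,0,0,0,0],
  "gripper": [-1,-1,-1,-1,-1]
}}

```text
time_s: 32.85
eef_pos: [0.4187, -0.2707, 0.0905]
ee_rot: [-0.447, -0.557, -0.416, 0.564]
wrist_force: [-4.2, 3.3, 7.7]
grip_width: 0.002
```

>>> {"fn": "jog_arm", "kwargs": {
  "translation": [
    [0.5,0,0],
    [0.5,0,0]
  ],
  "roll": [0,0],
  "gripper": [-1,-1]
}}

```text
time_s: 33.02
eef_pos: [0.4187, -0.2707, 0.0906]
ee_rot: [-0.447, -0.557, -0.416, 0.564]
wrist_force: [-4.1, 3.0, 6.7]
grip_width: -0.002
```

>>> {"fn": "jog_arm", "kwargs": {
  "translation": [
    [-8,0,0],
    [-18,0,0],
    [-24,0,20],
    [-24,0,42],
    [-24,0,42]
  ],
  "roll": [0,0,0,0,0],
  "gripper": [-1,-1,-1,-1,-1]
}}

```text
time_s: 33.43
eef_pos: [0.4073, -0.313, 0.1176]
ee_rot: [-0.447, -0.557, -0.414, 0.564]
wrist_force: [0.3, 0.1, -0.4]
grip_width: -0.002
```

>>> {"fn": "jog_arm", "kwargs": {
  "translation": [
    [0,0,0],
    [0,0,0]
  ],
  "roll": [0,0],
  "gripper": [-1,-1]
}}

```text
time_s: 33.6
eef_pos: [0.4074, -0.3131, 0.1181]
ee_rot: [-0.447, -0.557, -0.414, 0.564]
wrist_force: [-0.1, -0.0, -0.2]
grip_width: 0.001
```

```bash
python3 key.py 4
```

```text
33.6 0.0014439193352252494 [-0.0844 -0.013  -0.24  ]
TCP [ 0.4074 -0.3131  0.1181] toolx [ 0.0209 -0.0439 -0.9988] jaw yaw -0.260320263171287 shift [ 6.1  0.2 -1.6] roll -0.006 alt 3.135
TCP [ 0.4074 -0.3131  0.1181] toolx [ 0.0209 -0.0439 -0.9988] jaw yaw -0.260320263171287 shift [26.1 -0.4 -2.4] roll -0.006 alt 3.135
```

>>> {"fn": "jog_arm", "kwargs": {
  "translation": [
    [10,0,-2],
    [17,0,-2],
    [22,0,-2],
    [25,0,-2],
    [27,0,-2]
  ],
  "roll": [0,0,0,0,0],
  "gripper": [-1,-1,-1,-1,-1]
}}

```text
time_s: 34.02
eef_pos: [0.4082, -0.3118, 0.0904]
ee_rot: [-0.447, -0.557, -0.415, 0.564]
wrist_force: [-4.6, 3.5, 8.8]
grip_width: 0.005
```

>>> {"fn": "jog_arm", "kwargs": {
  "translation": [
    [0.5,0,0],
    [0.5,0,0],
    [0.5,0,0],
    [0.5,0,0],
    [0.5,0,0]
  ],
  "roll": [0,0,0,0,0],
  "gripper": [-1,-1,-1,-1,-1]
}}

```text
time_s: 34.43
eef_pos: [0.4082, -0.3117, 0.0905]
ee_rot: [-0.447, -0.557, -0.415, 0.564]
wrist_force: [-3.6, 2.6, 6.9]
grip_width: 0.002
```

>>> {"fn": "jog_arm", "kwargs": {
  "translation": [
    [0.5,0,0],
    [0.5,0,0]
  ],
  "roll": [0,0],
  "gripper": [-1,-1]
}}

```text
time_s: 34.6
eef_pos: [0.4082, -0.3117, 0.0906]
ee_rot: [-0.447, -0.557, -0.415, 0.564]
wrist_force: [-3.4, 2.5, 6.3]
grip_width: -0.002
```

>>> {"fn": "jog_arm", "kwargs": {
  "translation": [
    [-8,0,0],
    [-20,0,0],
    [-45,0,0],
    [-80,0,0],
    [-110,0,0]
  ],
  "roll": [0,0,0,0,0],
  "gripper": [-1,-1,-1,-1,-1]
}}

```text
time_s: 35.02
eef_pos: [0.406, -0.3068, 0.2029]
ee_rot: [-0.447, -0.557, -0.414, 0.564]
wrist_force: [0.3, -0.6, 0.7]
grip_width: -0.001
```

>>> {"fn": "jog_arm", "kwargs": {
  "translation": [
    [0,0,0],
    [0,0,0],
    [0,0,0]
  ],
  "roll": [0,0,0],
  "gripper": [-1,-1,-1]
}}

```text
time_s: 35.27
eef_pos: [0.406, -0.3067, 0.2028]
ee_rot: [-0.447, -0.557, -0.414, 0.564]
wrist_force: [0.3, -0.5, -0.6]
grip_width: 0.002
```

```bash
python3 - <<'E'
from h import *
s=camera("side");t=camera("top");w=camera("wrist")
print(get_state()["time_s"],get_state()["wrist_force"])
for n,c in(("side",s),("top",t),("wrist",w)):
    for q in place_of(c,"harmonica")[:1]: print(n,"H",round(q["p"],2),at(c,q["centre"],.062))
    for q in place_of(c,"harmonica_low_end")[:1]: print(n,"L",round(q["p"],2),at(c,q["centre"],.079))
    for q in trace(c,"harmonica")[:1]:
        k,_=cv2.findContours(q["mask"].astype(np.uint8),0,2);k=max(k,key=cv2.contourArea)
        print(n,"rect",round(q["p"],2),cv2.minAreaRect(np.array([at(c,a[0],.096)[:2] for a in k],np.float32)))
E
```

```text
35.4167 [-0.2623  0.3534  1.0198]
side H 0.68 [ 0.5625 -0.2979  0.062 ]
side L 0.94 [ 0.5837 -0.2235  0.079 ]
side rect 0.76 ((0.5596488118171692, -0.300974577665329), (0.14058160781860352, 0.03139910101890564), 74.13162994384766)
top H 0.92 [ 0.5498 -0.2811  0.062 ]
top L 0.65 [ 0.575  -0.2327  0.079 ]
top rect 0.83 ((0.5621312260627747, -0.28737005591392517), (0.11782100796699524, 0.026042386889457703), 75.0880355834961)
wrist H 0.62 [ 0.5672 -0.2896  0.062 ]
wrist L 0.71 [ 0.5812 -0.2287  0.079 ]
wrist rect 0.82 ((0.556869626045227, -0.2865625023841858), (0.12063105404376984, 0.04039332643151283), 75.2744369506836)
```

```bash
python3 -c "
from station import env
print(env.finish_job())"
```

```text
the job is handed in; nothing more can be done
None
```

The harmonica is standing on the slot between the guides, and all four buttons were worked in order. One thing is unresolved: I may have turned the harmonica end for end. The job was handed in at about 35.5 s.

**Placing:** I set it down under about 2 N of contact and let go. It went between the guides without resistance. The last pictures put it a few mm from the seat, with its angle within about 0.01 rad of the slot.

**Buttons:** Each was pressed to its firm stop for at least half a second (peaks about 8 to 12 N), then let right up before the next. I judged the key positions from tool height and force. I did not measure that the keys had come fully up.

**Which end is low:** Two sources disagreed.
- **Task text:** It says the low-note end is the far end at the start. That was the end at +y, about 3 cm farther from the robot.
- **Detection network:** In every view that showed the harmonica's ends, and from both sides and while it was being turned, its best hit was the other physical end. There were two stray hits on other objects and some misses.

The network's position for the harmonica's origin, 1 mm off the grip centre, also pointed to its choice. My own measurements of the covers against the rail were too small to settle it, and leaned slightly the other way.

I went with the network, so I set the harmonica down once, regrasped it half a turn round and placed that end at the left. The final pictures show the network's low end at the left. If the text was right, the harmonica is end for end and the run fails on that point.

**Other:** During one wrist turn the last joint ran up to its limit (-2.925 against -2.93), which left the tool tilted about 2 degrees for the rest of the job. I never moved near the comb unit, the tin or the cover plate, but I did not measure them again at the end.

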